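Load the clock-parts wash carrier

TASK

Get the wash carrier ready for cleaning: open the wire basket's lid, stand every mainspring barrel on the bench in a compartment of its own, arbor up, and shut the lid. Set the small-parts canister upright in its ring on the other side of the rod, then thread the hold-down bar over the rod and lower it squarely until it lies level across both the basket lid and the canister. Leave the other things on the bench alone.

Things in the scene. Friction and masses are not known exactly. Their poses are not given: they have to be found in the camera images.
- carrier: aluminium wash carrier fixed to the bench: a base plate 165 mm (its x) by 325 mm (its y), 10 mm thick, with an upright centre rod, a wire basket on its -y side and a low ring on its +y side. Origin at bench level on the rod's axis, z up. The plate reaches from y = -195 to +130 mm, x = +-82.5 mm
- rod_top (a point): top of the steel centre rod, 170 mm above the bench. The rod is 12 mm in diameter; its last 10 mm taper to a 5 mm tip; a collar 26 mm across and 6 mm high is at its foot
- basket_in (a point): centre of the wire basket's inner floor, 13 mm above the bench, 110 mm from the rod towards -y of the carrier; axes as the carrier's. Basket 145 mm square outside, 139 inside; 3 mm walls rise 64 mm above this floor. A low cross of dividers through this point (3 mm thick, 14 mm high) makes four open compartments, 68 mm square, centred at x = +-35.5, y = +-35.5 mm from here
- lid (a joint): angle of the basket's wire lid about its hinge, rad: 0 shut, opens upwards and backwards (towards +x of the carrier) to 1.95. The hinge is stiff: the lid stays at whatever angle it is left; it takes about 1 to 3 N at the bail to move it
- lid_hinge (a point): hinge line of the lid at mid width: it runs along y of the carrier, 80.5 mm behind (+x of) the basket's centre and 77.5 mm above the bench. The point turns with the lid. The lid is 145 mm square and 4 mm thick, its underside on the hinge line's level when shut; the shut lid's top is 81.5 mm above the bench
- lid_bail (a point): middle of the lid's wire handle (bail): a round bar 8 mm in diameter and 90 mm long parallel to the hinge, on the lid's upper side near its free edge, its axis 38 mm off the lid's top face. In the lid's frame it lies 138 mm from the hinge line towards the free edge (-x of the carrier when shut) and 42 mm up; the free edge is 15 mm farther out
- canister_seat (a point): centre of the ring that holds the canister, on the base plate's top (10 mm above the bench), 85 mm from the rod towards +y of the carrier. The ring is 62 mm inside, 70 mm outside and 6 mm high
- canister: round small-parts canister of steel mesh with a flat screw lid, standing: 56 mm in diameter, 71.5 mm tall, about 0.18 kg. Origin at the centre of its underside, z up. In its ring its top is level with the shut basket lid
- bar: hold-down bar: flat aluminium strip 260 mm long (its y, from -145 to +115 mm), 36 mm wide, 6 mm thick, with a square boss 36 mm wide and 26 mm high around a bore of 15 mm that goes right through; about 0.24 kg. Origin on the bore's axis at the underside, z up; it lies flat on the bench at the start. Its black grip fin stands on the -y arm
- bar_fin (a point): point in the bar's black grip fin, 95 mm from the bore towards -y of the bar, 30 mm above the bar's underside. The fin is 12 mm thick along the bar, 32 mm across it, and its top is 46 mm above the underside
- jar: glass jar with a steel cap, 58 mm in diameter, 75 mm tall, origin at its underside; not part of the job
- tape: roll of masking tape lying flat, 90 mm across; not part of the job
- blower: blue dust blower bulb, 62 mm across, 100 mm tall; not part of the job
- loupe: black eye loupe, 42 mm across, 34 mm tall; not part of the job
- driver_stand: screwdriver stand, 84 mm across, 116 mm tall; not part of the job
- oil_cup: small amber glass cup, 56 mm across, 30 mm tall; not part of the job
- barrel0: brass clock mainspring barrel standing on its toothed end (absent in some starts): toothed rim 56 mm across the teeth and 5 mm high, drum 46 mm in diameter up to 28 mm, steel arbor 11 mm in diameter standing up from there to 60 mm; about 0.15 kg. Origin at the centre of its underside, z up along the arbor
- barrel1: brass clock mainspring barrel standing on its toothed end (absent in some starts): toothed rim 56 mm across the teeth and 5 mm high, drum 46 mm in diameter up to 28 mm, steel arbor 11 mm in diameter standing up from there to 60 mm; about 0.15 kg. Origin at the centre of its underside, z up along the arbor
- barrel2: brass clock mainspring barrel standing on its toothed end (absent in some starts): toothed rim 56 mm across the teeth and 5 mm high, drum 46 mm in diameter up to 28 mm, steel arbor 11 mm in diameter standing up from there to 60 mm; about 0.15 kg. Origin at the centre of its underside, z up along the arbor
- barrel3: brass clock mainspring barrel standing on its toothed end (absent in some starts): toothed rim 56 mm across the teeth and 5 mm high, drum 46 mm in diameter up to 28 mm, steel arbor 11 mm in diameter standing up from there to 60 mm; about 0.15 kg. Origin at the centre of its underside, z up along the arbor
Things that resemble listed ones, but are neither listed nor needed, are in the scene too. Leave any green look-alike of the barrel0 alone. Leave any red look-alike of the canister alone.

How it is judged:
On the way, in this order (a step that is already met when the one before it is completed fails the run):
1. the basket lid is swung up open (past 1.3 rad) (value of joint lid above 1.3 rad), for 0.2 s.
2. every barrel stands on the basket floor, each in its own compartment (x of barrel0 in the frame of basket_in between -0.066 and 0.066 m and y of barrel0 in the frame of basket_in between -0.066 and 0.066 m and z of barrel0 in the frame of basket_in between -0.006 and 0.006 m and angle between each of barrel0, barrel1, barrel2, barrel3's own z axis and vertical below 0.12 rad and x of barrel1 in the frame of basket_in between -0.066 and 0.066 m and y of barrel1 in the frame of basket_in between -0.066 and 0.066 m and z of barrel1 in the frame of basket_in between -0.006 and 0.006 m and x of barrel2 in the frame of basket_in between -0.066 and 0.066 m and y of barrel2 in the frame of basket_in between -0.066 and 0.066 m and z of barrel2 in the frame of basket_in between -0.006 and 0.006 m and x of barrel3 in the frame of basket_in between -0.066 and 0.066 m and y of barrel3 in the frame of basket_in between -0.066 and 0.066 m and z of barrel3 in the frame of basket_in between -0.006 and 0.006 m), for 0.2 s.
3. the lid is shut over the barrels (all of step 2 and value of joint lid below 0.04 rad), for 0.2 s.
4. with the canister in its ring, the hold-down bar is down over the rod and lies level across lid and canister (x of bar in the frame of carrier between -0.005 and 0.005 m and y of bar in the frame of carrier between -0.005 and 0.005 m and z of bar in the frame of carrier between 0.076 and 0.087 m and angle between bar's own z axis and vertical below 0.05 rad and angle between the y axis of bar and the y axis of carrier, either way round below 0.2 rad and value of joint lid below 0.04 rad and horizontal distance between canister and canister_seat below 0.007 m and z of canister in the frame of canister_seat below 0.005 m and angle between canister's own z axis and vertical below 0.08 rad), for 0.2 s.
At the end, for the whole second after the job is handed in: All barrels stand (0.12 rad, 6 mm) on the basket floor; lid shut (under 0.04 rad); canister upright in its ring (7 mm off-centre, 5 mm high at most); bar on the rod (bore within 5 mm), underside 76 to 87 mm above the bench, level to 0.05 rad, along the carrier to 0.2 rad; all at rest (all of step 2 and all of step 4 and linear speed of each of barrel0, barrel1, barrel2, barrel3, canister, bar below 0.02 m/s); the robot touches nothing.
It fails at once if one of the other things on the bench is knocked away (more than 60 mm) (distance of any of jar, tape, blower, loupe, driver_stand, oil_cup from where it was at the start of the episode above 0.06 m).
Of barrel0, barrel1, barrel2, barrel3 only 2 to 4 are there at a start; the rules pass over those that are not, and their reading is None.
At some moment in a run one of barrel0, barrel1, barrel2, barrel3 may be knocked a few centimetres aside while the robot is not near it.
It also fails if it takes over 210 s, if anything falls off the work surface, if the arm or the gripper's body presses on something with over 40 N, if the wrist force passes 120 N, or if a joint passes its speed limit or range.

ROBOT

A 6-joint arm with a two-finger parallel gripper is mounted at the origin on the work surface. World frame = base frame: x ahead of the robot, y to its left, z up, the work surface at z = 0. Lengths are in m, angles in rad, forces in N, time in s.
With the tool pointing down it reaches from about 0.275 to 0.875 m from the base axis. Payload 12.5 kg.
Tool frame: the origin (TCP) lies where the fingers leave the gripper's body, on its centre line; the fingertips stand 73 mm ahead of it and the grasp point (between the pads) lies 54 mm ahead of it; z points along the fingers, y is the direction in which the jaws open and shut (so a half turn about z gives the same grasp; the last joint's range is limited). The gripper opens to 85 mm and grips with 20 to 120 N. Pads are 22 mm wide; open, the fingers measure 114 mm over their backs; the gripper's body (76 mm by 85 mm) begins 54 mm behind the grasp point. The pads swing forward as they close: fully open they stand 13 mm farther back than shut.
Start: joints at [-1.407, 0.351, 1.652, -0, 1.139, -0.085], TCP at [0.135, -0.533, 0.304] pointing down, gripper open.
Joint ranges: [-2.75, 2.75], [-0.79, 2.1], [0.01, 2.65], [-1.57, 4.71], [0.07, 3.14], [-2.87, 2.87]. Speed limits (rad/s): [2.22, 2.22, 2.79, 3.14, 3.14, 3.14].

INTERFACE

Orientations are given as a unit quaternion [x, y, z, w].
In Python, from workcell import arm gives the robot as it stands.
- The arm moves only by the tool apply_moves, never from a script. Its argument "rows" is a list of rows, each a list of 7 numbers: the shift along the tool's x, y, z in cm, then the turn, a rotation vector about the tool's x, y, z in rad, then the closure, from 0 (fully open) to 1 (shut). In form: [[x, y, z, wx, wy, wz, hand], ...]. A call has 1 to 5 rows; each row is the pose to reach, as a shift and turn from the pose measured when the call began, along the tool's axes at that moment; what a row does not reach only later rows make up. A row lasts 1/12 s, in which the tool goes at most 41.7 mm and 7.16 degrees, less where a joint would pass 70% of its speed; a pose out of reach is approached as far as the arm can. A call with a gripper value outside its range is refused whole. The fingers move at their own pace and stop on an object; "squeeze" is the grip in N (left out, the last holds). Time passes only in rows, so rows that repeat a pose let the fingers close. It gives the time, the measured TCP pose, the force and the opening at its end, in the units of the state.
- arm.state(): the state, without advancing time (a new reading comes with each control period).
- arm.get_image(name): name is "scene" or "top"; returns a dict with "pixels" (480x640x3 uint8, red, green, blue), "range_z" (480x640 float32, m along the optical axis (not along the pixel's ray), 0 where there is no reading), "fx", "fy", "cx", "cy" (pixels), "world_to_cam" (4x4, takes a point from world to camera coordinates). Camera axes: x right, y up, looking along -z (the intrinsics and any distortion apply to the point x, -y, -z); pixel columns grow to the right and rows downward; lengths in m; the calibration is good to about 2 mm. A picture is of the moment at which its call begins.
- arm.hand_in(): hands the job in, once; it reports no verdict.
Trained networks look in the newest picture that a camera, given by its name, has taken for a name from the list of things; names that differ only in an ending like _2 or _b are one class to them, and where a whole thing is asked for, a point or a joint stands for the part that bears it (a point fixed in the world has none). Each returns a list of dicts, best first, with "score" (0 to 1); they miss things now and then, are a little off and sometimes report something else, mostly with a low value. They report only what shows in the picture. A call takes as long as a camera call. They do not tell look-alikes from the thing itself.
- arm.recognise(camera, name): "bbox" ([left, top, width, height] in pixels, round what is visible of it).
- arm.cut_out(camera, name): "pixels" (480x640 bool, what is visible of it) and "bbox" ([left, top, width, height] in pixels, round what is visible of it).
- arm.landmark_of(camera, name): "pixel" ([column, row] in pixels: a listed point, or the origin of a listed thing).
The state is a dict: "time_s": time; "joint_pos": joint angles; "qvel": joint speeds; "tau": joint torques, N m; "tool_pos": TCP position; "tcp_rot": TCP orientation; "contact_force": force on the tool from outside, world axes, zero at the start; "moment": the same for the moment, N m; "width": opening from 0.0 (shut) to 1.0 (fully open).
Only numpy, scipy, OpenCV 4.12 (cv2) and the standard library are available. Lean on these libraries where they do the work, as an engineer would, in place of code of your own. Each camera call takes 0.05 s, during which the arm holds its last target. There are 200 camera calls.

## Working session

There is one attempt and no reset: what is moved stays moved. The work goes in short steps, Python scripts to look and compute and a tool call to move; the robot and the scene stay as the last step left them, time stands still between calls to the robot, and variables do not carry over. Pictures are saved under pics/ and viewed, about 12 in all and at most 16, crops included, and the job is handed in when it is done.

Besides the shell and the picture viewer there is one more tool, called after "Call:" as name(argument=value, ...) on one line, values as JSON. apply_moves: Moves the arm, as the interface text tells. Its arguments: {"type":"object","properties":{"rows":{"type":"array","items":{"type":"array","items":{"type":"number"}}},"squeeze":{"type":"number"}},"required":["rows"]}

```bash
mkdir -p pics; ls
cat > h.py <<'E'
import numpy as np, cv2
from workcell import arm
from scipy.spatial.transform import Rotation as R
def shot(cam,name=None):
    im=arm.get_image(cam)
    if name: cv2.imwrite(f'pics/{name}.png',im['pixels'][:,:,::-1])
    return im
def cloud(im):
    z=im['range_z']; v,u=np.mgrid[0:480,0:640]
    c=np.stack([(u-im['cx'])/im['fx']*z,-(v-im['cy'])/im['fy']*z,-z,np.ones_like(z)],-1)
    P=c@np.linalg.inv(im['world_to_cam']).T
    P[z==0]=np.nan
    return P[...,:3]
def ray(im,px,h):
    # world point on pixel ray at height h
    T=np.linalg.inv(im['world_to_cam']); d=T[:3,:3]@np.array([(px[0]-im['cx'])/im['fx'],-(px[1]-im['cy'])/im['fy'],-1]); o=T[:3,3]
    return o+d*(h-o[2])/d[2]
def go(pos,yaw=None):
    # shift in tool axes (cm) + rotvec to reach TCP pos pointing down with tool y at yaw (mod pi)
    s=arm.state(); q=R.from_quat(s['tcp_rot']); p=np.array(s['tool_pos'])
    d=q.inv().apply(np.array(pos)-p)*100
    out=''
    if yaw is not None:
        best=None
        for k in (0,np.pi):
            y=np.array([np.cos(yaw+k),np.sin(yaw+k),0]); z=np.array([0,0,-1.]); x=np.cross(y,z)
            rv=(q.inv()*R.from_matrix(np.stack([x,y,z],1))).as_rotvec()
            if best is None or np.linalg.norm(rv)<np.linalg.norm(best): best=rv
        out=best.round(3)
    print('shift',d.round(2),'rot',out,'t',s['time_s'])
E
python3 - <<'E'
from h import *
print(arm.state())
for c in('top','scene'):
    im=shot(c,c+'0'); np.savez(c+'0.npz',**im); print(c,im['fx'],im['fy'],im['cx'],im['cy'],[k for k in im]);print(im['world_to_cam'].round(3))
    for n in ['rod_top','basket_in','lid_hinge','lid_bail','canister_seat','canister','bar','bar_fin','barrel0','carrier']:
        print(n,[(round(d['score'],2),np.round(d['pixel'],0).tolist()) for d in arm.landmark_of(c,n)])
E
```

```text
pics
{'time_s': 0.0, 'joint_pos': array([-1.40659110e+00,  3.51240682e-01,  1.65241587e+00, -3.91521139e-05,
        1.13908915e+00, -8.45788518e-02]), 'qvel': array([ 1.16423528e-03,  5.71949316e-04, -1.10666163e-03,  6.94800421e-06,
        1.64570622e-03,  1.21239431e-03]), 'tau': array([ 7.77999361e-06, -5.06095684e+01, -2.91403967e+01, -1.75129253e-04,
        4.40053147e-03, -2.08700146e-05]), 'tool_pos': array([ 0.13541396, -0.53282066,  0.30335906]), 'tcp_rot': array([ 9.92272099e-01,  1.24079610e-01, -4.07083817e-05, -5.75359403e-04]), 'contact_force': array([ 0.06684682, -0.14177353, -0.58245287]), 'moment': array([ 0.04317168,  0.00696847, -0.02462373]), 'width': 1.0018689285038302}
top 523.0053720843883 523.0053720843883 318.9647137353166 234.00905092751856 ['pixels', 'range_z', 'fx', 'fy', 'cx', 'cy', 'world_to_cam']
[[-0.01  -1.    -0.026  0.027]
 [ 0.993 -0.013  0.121 -0.588]
 [-0.122 -0.025  0.992 -1.405]
 [ 0.     0.     0.     1.   ]]
rod_top [(0.94, [313.0, 260.0])]
basket_in [(0.83, [353.0, 259.0]), (0.25, [360.0, 271.0])]
lid_hinge [(0.97, [351.0, 224.0]), (0.73,
[... 659 characters left out ...]
]]
rod_top [(0.95, [301.0, 213.0])]
basket_in [(0.66, [283.0, 272.0])]
lid_hinge [(0.88, [308.0, 268.0]), (0.73, [215.0, 308.0])]
lid_bail [(0.71, [267.0, 236.0]), (0.64, [305.0, 270.0]), (0.51, [224.0, 277.0]), (0.18, [409.0, 228.0])]
canister_seat [(0.71, [314.0, 228.0]), (0.48, [288.0, 213.0])]
canister [(0.96, [416.0, 171.0]), (0.87, [387.0, 190.0]), (0.71, [362.0, 173.0]), (0.69, [240.0, 333.0])]
bar [(0.66, [348.0, 197.0]), (0.46, [314.0, 229.0])]
bar_fin [(0.97, [327.0, 177.0]), (0.52, [317.0, 230.0])]
barrel0 [(0.73, [174.0, 336.0]), (0.73, [239.0, 338.0]), (0.73, [329.0, 173.0]), (0.63, [147.0, 364.0]), (0.56, [210.0, 371.0])]
carrier [(0.68, [303.0, 251.0]), (0.35, [226.0, 275.0])]
```

Run:
```python
import cv2
a=cv2.imread('pics/top0.png');cv2.imwrite('pics/top0c.png',cv2.resize(a[180:360,110:560],(800,320),interpolation=cv2.INTER_CUBIC))
b=cv2.imread('pics/scene0.png');cv2.imwrite('pics/scene0c.png',cv2.resize(b[120:400,100:474],(800,599),interpolation=cv2.INTER_CUBIC))
```

```text
(no output)
```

View pics/top0c.png

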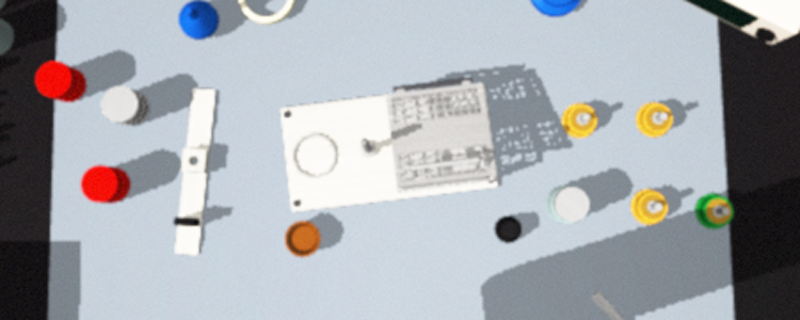

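View pics/scene0c.png

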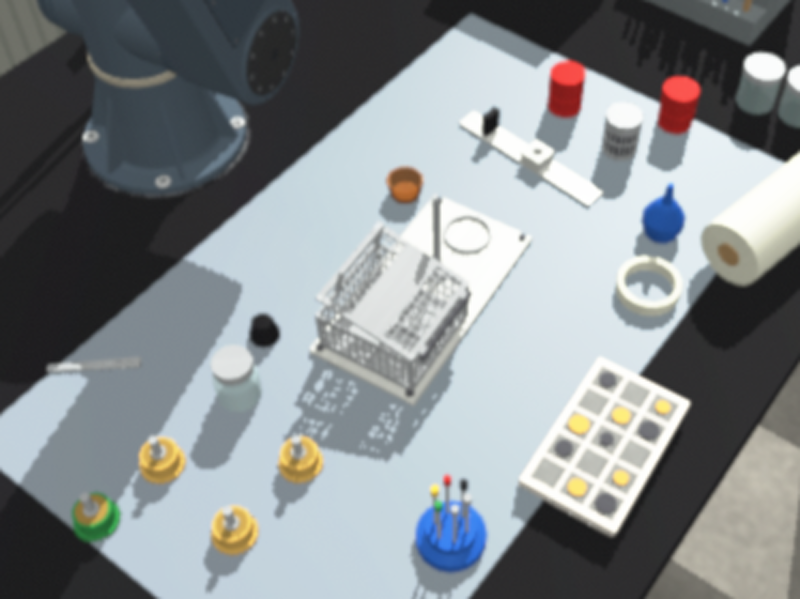

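The top view shows three yellow barrels (crop 580,120; 655,118; 650,207), the green look-alike at 715,211, the jar at 571,204, the true canister at 122,104 between two red ones, and the bar at left with its fin towards the robot. The basket is at the right end of the carrier, with the bail on the robot's side.

Run:
```python
from h import *
for c in('top','scene'):
    im=dict(np.load(c+'0.npz')); im={k:(v.item() if v.ndim==0 else v) for k,v in im.items()}
    P=cloud(im); 
    if c=='top':
        tb={'can':(179,238),'b1':(436,248),'b2':(478,246),'b3':(475,296),'jar':(431,295),'green':(512,299),'red1':(144,226),'red2':(168,283),'loupe':(396,309),'oil':(280,314)}
        for k,(u,v) in tb.items():
            W=P[v-22:v+22,u-22:u+22].reshape(-1,3); W=W[W[:,2]>0.008]
            zz=np.percentile(W[:,2],90)
            c0=P[v,u]
            hi=W[(np.abs(W[:,2]-(0.028 if k[0]=='b' else zz))<.006)]
            (cx,cy),r=cv2.minEnclosingCircle(hi[:,:2].astype(np.float32))
            print(k,'zmax',W[:,2].max().round(3),'n',len(hi),np.round([cx,cy,r],4),hi.mean(0).round(4),c0.round(3))
        W=P[200:330,255:410].reshape(-1,3); 
        m=(W[:,2]>.006)&(W[:,2]<.014)
        print('plate z',np.median(W[m,2]),m.sum())
        r=cv2.minAreaRect(W[m][:,:2].astype(np.float32));print('plate',r,'n')
        print('corners',cv2.boxPoints(r).round(4).tolist())
        W=P[220:330,195:240].reshape(-1,3); m=(W[:,2]>.003)&(W[:,2]<.010)
        r=cv2.minAreaRect(W[m][:,:2].astype(np.float32));print('bar',r,m.sum(),np.median(W[m,2]))
        m=(W[:,2]>.02)&(W[:,2]<.03); print('boss',W[m].mean(0),m.sum(),cv2.minAreaRect(W[m][:,:2].astype(np.float32)))
        m=(W[:,2]>.036); print('fin',W[m].mean(0),m.sum())
    print(c,'rod',ray(im,{'top':(313,260),'scene':(301,213)}[c],.17).round(4))
    print('bail',ray(im,{'top':(362,272),'scene':(267,236)}[c],.1195).round(4))
    print('hinge',ray(im,{'top':(351,224),'scene':(308,268)}[c],.0775).round(4))
    print('fin',ray(im,{'top':(211,302),'scene':(327,177)}[c],.03).round(4))
    print('bar',ray(im,{'top':(220,272),'scene':(348,197)}[c],.0).round(4))
```

```text
can zmax 0.08 n 278 [0.5765 0.404  0.0282] [0.5765 0.4042 0.0713] [0.578 0.399 0.069]
b1 zmax 0.061 n 181 [ 0.5489 -0.303   0.0231] [ 0.5485 -0.3017  0.0272] [ 0.546 -0.3    0.035]
b2 zmax 0.061 n 187 [ 0.5489 -0.4185  0.0232] [ 0.5485 -0.4175  0.0272] [ 0.55  -0.415  0.032]
b3 zmax 0.066 n 190 [ 0.4137 -0.404   0.0235] [ 0.4134 -0.4032  0.0272] [ 0.414 -0.401  0.029]
jar zmax 0.083 n 246 [ 0.4187 -0.2736  0.0255] [ 0.4186 -0.2735  0.0743] [ 0.418 -0.275  0.071]
green zmax 0.063 n 34 [ 0.4025 -0.5031  0.0206] [ 0.4028 -0.5016  0.0321] [ 0.405 -0.498  0.036]
red1 zmax 0.078 n 259 [0.6146 0.5074 0.0294] [0.6164 0.5071 0.0714] [0.612 0.494 0.072]
red2 zmax 0.079 n 293 [0.4561 0.4333 0.0284] [0.4553 0.4329 0.071 ] [0.457 0.425 0.072]
loupe zmax 0.04 n 90 [ 0.381  -0.1865  0.0152] [ 0.3809 -0.1869  0.0325] [ 0.381 -0.187  0.028]
oil zmax 0.034 n 97 [0.3697 0.1302 0.0274] [0.3698 0.1304 0.0282] [0.37  0.131 0.001]
plate z 0.009186156131932743 3570
plate ((0.5048761367797852, -0.011979013681411743), (0.43329164385795593, 0.3617536425590515), 88.30023956298828) n
corners [[0.31769999861717224, -0.2231999933719635], [0.6791999936103821, -0.23389999568462372], [0.6920999884605408, 0.19920000433921814], [0.3305000066757202, 0.20990000665187836]]
bar ((0.4834120273590088, 0.3080519139766693), (0.30716434121131897, 0.12452169507741928), 0.4182557165622711) 1104 0.0049813986532231125
boss [0.49050287 0.30032505 0.02473778] 137 ((0.4541015625, 0.3048323690891266), (0.03681349381804466, 0.11166251450777054), 83.33303833007812)
fin [0.39759079 0.30839293 0.04487917] 56
top rod [0.5069 0.0321 0.17  ]
bail [ 0.4782 -0.0916  0.1195]
hinge [ 0.609  -0.0671  0.0775]
fin [0.4052 0.3178 0.03  ]
bar [0.4885 0.3006 0.    ]
scene rod [0.5081 0.0203 0.17  ]
bail [ 0.4568 -0.0686  0.1195]
hinge [ 0.5952 -0.0636  0.0775]
fin [0.3997 0.2994 0.03  ]
bar [0.4921 0.2904 0.    ]
```

Run:
```python
from h import *
for c in('top','scene'):
    im=dict(np.load(c+'0.npz')); im={k:(v.item() if v.ndim==0 else v) for k,v in im.items()}
    P=cloud(im); z=P[...,2]
    near=(np.abs(P[...,0]-.507)<.15)&(P[...,1]<.2)&(P[...,1]>-.23)
    def cc(m,p):
        m=cv2.morphologyEx(m.astype(np.uint8),cv2.MORPH_OPEN,np.ones((3,3)))
        n,l=cv2.connectedComponents(m)
        i=l[p[1],p[0]]; 
        return l==i
    print(c,'noise',np.nanstd(z[(np.abs(P[...,0]-.6)<.03)&(np.abs(P[...,1]-.25)<.03)]))
    m=near&(z>.13); Q=P[m]; print(' rod pts',len(Q),Q.mean(0).round(4) if len(Q) else '')
    # lid plane points
    m=near&(z>.076)&(z<.087); m=cv2.morphologyEx(m.astype(np.uint8),cv2.MORPH_CLOSE,np.ones((3,3)))>0
    m&=np.isfinite(z)&(z>.07)&(z<.09); Q=P[m]
    r=cv2.minAreaRect(Q[:,:2].astype(np.float32)); print(' lid',r,len(Q))
    m=near&(z>.1); m&=z<.128; Q=P[m&(P[...,1]<0.0)]; print(' bail',len(Q),Q.mean(0).round(4), cv2.minAreaRect(Q[:,:2].astype(np.float32)) if len(Q)>3 else'')
    if c=='top':
        m=cc(near&(z>.0055),(300,280)); Q=P[m]; r=cv2.minAreaRect(Q[:,:2].astype(np.float32)); print(' plate',r,cv2.boxPoints(r).round(3).tolist())
        bz=(np.abs(P[...,1]-.3)<.06)&(np.abs(P[...,0]-.48)<.2)
        m=cc(bz&(z>.003)&(im['pixels'].min(-1)>185),(219,280)); Q=P[m]; print(' bar',cv2.minAreaRect(Q[:,:2].astype(np.float32)),Q.mean(0),m.sum())
        m=bz&(z>.016)&(z<.034)&(np.abs(P[...,0]-.49)<.04)&(np.abs(P[...,1]-.3)<.04); Q=P[m]; print(' boss',cv2.minAreaRect(Q[:,:2].astype(np.float32)),m.sum())
        m=bz&(z>.036)&(np.abs(P[...,1]-.31)<.04); Q=P[m]; print(' fin',cv2.minAreaRect(Q[:,:2].astype(np.float32)),Q.mean(0),m.sum())
    else:
        m=(np.abs(P[...,0]-.40)<.06)&(np.abs(P[...,1]-.31)<.06)&(z>.02); Q=P[m]; print(' fin',cv2.minAreaRect(Q[:,:2].astype(np.float32)),Q.mean(0),m.sum())
        for n,(x,y) in dict(b1=(.549,-.302),b2=(.549,-.418),b3=(.414,-.404)).items():
            m=(np.abs(P[...,0]-x)<.02)&(np.abs(P[...,1]-y)<.02)&(z>.04); Q=P[m]; print(n,'arbor',Q.mean(0).round(4),m.sum())
            m=(np.abs(P[...,0]-x)<.04)&(np.abs(P[...,1]-y)<.04)&(abs(z-.028)<.004); Q=P[m]; print(cv2.minEnclosingCircle(Q[:,:2].astype(np.float32)))
        m=(np.abs(P[...,0]-.577)<.04)&(np.abs(P[...,1]-.404)<.04)&(abs(z-.0715)<.005); Q=P[m]; print('can',cv2.minEnclosingCircle(Q[:,:2].astype(np.float32)))
```

```text
top noise 0.0035084038685272616
 rod pts 156 [ 0.4802 -0.0696  0.1538]
 lid ((0.5233403444290161, -0.06240295618772507), (0.157205268740654, 0.17794454097747803), 5.530632495880127) 517
 bail 995 [ 0.492  -0.0824  0.1082] ((0.4979265034198761, -0.08237314224243164), (0.09327661246061325, 0.1447070688009262), 5.636300086975098)
 plate ((0.5120779275894165, -0.0028759390115737915), (0.1661308854818344, 0.32424628734588623), 6.4254255294799805) [[0.41100001335144043, 0.14900000393390656], [0.4480000138282776, -0.17299999296665192], [0.6129999756813049, -0.1550000011920929], [0.5759999752044678, 0.1679999977350235]]
 bar ((0.5895479917526245, 0.05387449264526367), (2.721956729888916, 1.3197803497314453), 89.77206420898438) [nan nan nan] 306915
 boss ((0.49179208278656006, 0.2996613085269928), (0.038333989679813385, 0.035590458661317825), 83.33303833007812) 156
 fin ((0.3971840739250183, 0.3100031316280365), (0.03421875461935997, 0.01077454723417759), 89.22991943359375) [0.39759079 0.30839293 0.04487917] 56
scene noise 0.0035727412348666387
 rod pts 157 [ 0.4892 -0.0593  0.1523]
 lid ((0.5266823768615723, -0.0620729997754097), (0.15722879767417908, 0.1882544904947281), 5.592101097106934) 513
 bail 860 [ 0.5    -0.0885  0.1078] ((0.5011736154556274, -0.08340277522802353), (0.09503481537103653, 0.14943554997444153), 6.488346576690674)
 fin ((0.40166744589805603, 0.30756425857543945), (0.03548843786120415, 0.01465462613850832), 80.75370025634766) [0.40263489 0.30446864 0.03817333] 65
b1 arbor [ 0.5528 -0.3055  0.0546] 30
((0.5524153113365173, -0.30410799384117126), 0.02432766743004322)
b2 arbor [ 0.5529 -0.4211  0.0534] 34
((0.5523377656936646, -0.4201498031616211), 0.02400275133550167)
b3 arbor [ 0.4178 -0.4071  0.055 ] 31
((0.41495388746261597, -0.4052943289279938), 0.02419949509203434)
can ((0.5785095691680908, 0.4030693769454956), 0.03026079386472702)
```

```bash
cat >> h.py <<'E'
YAW=0.112; ROD=np.array([.5084,.0294])
RC=np.array([[np.cos(YAW),-np.sin(YAW)],[np.sin(YAW),np.cos(YAW)]])
def c2w(x,y): return ROD+RC@np.array([x,y])
def w2c(P): return (P[...,:2]-ROD)@RC
def load(c):
    im=dict(np.load(c+'0.npz')); return {k:(v.item() if v.ndim==0 else v) for k,v in im.items()}
E
python3 - <<'E'
from h import *
for c in('top','scene'):
    im=load(c); P=cloud(im); Q=w2c(P); z=P[...,2]
    m=(np.abs(Q[...,1]+.11)<.085)&(np.abs(Q[...,0])<.1)&(z>.03)
    for lo in np.arange(-.09,.1,.01):
        k=m&(Q[...,0]>=lo)&(Q[...,0]<lo+.01)
        print(c,lo.round(2),k.sum(),np.percentile(z[k],[5,25,50,75,95,100]).round(3) if k.sum() else '')
    m=(np.hypot(Q[...,0],Q[...,1])<.025)&(z>.1); print('rod',m.sum(),P[m].mean(0) if m.sum() else '')
E
```

```text
top -0.09 0 
top -0.08 72 [0.036 0.072 0.075 0.077 0.081 0.084]
top -0.07 201 [0.111 0.114 0.116 0.118 0.12  0.123]
top -0.06 108 [0.109 0.111 0.115 0.117 0.13  0.143]
top -0.05 179 [0.109 0.115 0.153 0.155 0.158 0.164]
top -0.04 99 [0.103 0.107 0.108 0.111 0.114 0.116]
top -0.03 100 [0.099 0.103 0.106 0.108 0.11  0.112]
top -0.02 206 [0.1   0.102 0.104 0.106 0.108 0.11 ]
top -0.01 214 [0.097 0.1   0.102 0.104 0.106 0.108]
top -0.0 203 [0.094 0.097 0.099 0.101 0.104 0.107]
top 0.01 207 [0.091 0.095 0.096 0.098 0.101 0.103]
top 0.02 150 [0.089 0.092 0.094 0.096 0.1   0.102]
top 0.03 93 [0.086 0.088 0.09  0.093 0.095 0.097]
top 0.04 94 [0.083 0.086 0.088 0.09  0.092 0.095]
top 0.05 88 [0.081 0.083 0.085 0.087 0.089 0.092]
top 0.06 168 [0.046 0.081 0.083 0.085 0.088 0.091]
top 0.07 139 [0.075 0.078 0.081 0.083 0.086 0.09 ]
top 0.08 47 [0.075 0.077 0.079 0.08  0.084 0.086]
top 0.09 0 
rod 26 [0.50588105 0.02830625 0.15229802]
scene -0.09 0 
scene -0.08 47 [0.034 0.043 0.064 0.074 0.078 0.078]
scene -0.07 188 [0.035 0.051 0.072 0.116 0.12  0.123]
scene -0.06 100 [0.041 0.076 0.114 0.117 0.12  0.122]
scene -0.05 192 [0.059 0.11  0.115 0.151 0.157 0.16 ]
scene -0.04 148 [0.059 0.107 0.111 0.152 0.158 0.162]
scene -0.03 99 [0.048 0.102 0.106 0.109 0.111 0.115]
scene -0.02 182 [0.055 0.104 0.106 0.107 0.11  0.111]
scene -0.01 188 [0.073 0.101 0.103 0.105 0.108 0.11 ]
scene -0.0 199 [0.051 0.099 0.101 0.102 0.105 0.109]
scene 0.01 199 [0.054 0.095 0.098 0.1   0.103 0.107]
scene 0.02 189 [0.052 0.092 0.095 0.097 0.1   0.102]
scene 0.03 112 [0.037 0.077 0.091 0.093 0.096 0.1  ]
scene 0.04 106 [0.044 0.08  0.088 0.091 0.094 0.097]
scene 0.05 101 [0.053 0.083 0.087 0.09  0.092 0.093]
scene 0.06 154 [0.045 0.081 0.084 0.086 0.089 0.092]
scene 0.07 234 [0.034 0.063 0.077 0.084 0.086 0.091]
scene 0.08 112 [0.06  0.077 0.08  0.082 0.084 0.087]
scene 0.09 0 
rod 70 [0.51246146 0.02538578 0.13810062]
```

```bash
cat >> h.py <<'E'
def tyaw(q): y=R.from_quat(q).apply([0,1,0]); return np.arctan2(y[1],y[0])
def plan(*wps,n=None):
    """wps: (x,y,ztcp,yaw|None) tool down; prints per-call shift rows, each <=~18cm / 0.5rad"""
    s=arm.state(); p=np.array(s['tool_pos']); q=R.from_quat(s['tcp_rot']); yw=tyaw(s['tcp_rot'])
    print('t',round(s['time_s'],1),'p',p.round(4),'yaw',round(yw,3),'j6',s['joint_pos'][5].round(2),'F',s['contact_force'].round(1),'w',round(s['width'],3))
    for w in wps:
        t=np.array(w[:3]); yt=yw if w[3] is None else w[3]
        dy=(yt-yw+np.pi/2)%np.pi-np.pi/2
        k=max(1,int(np.ceil(max(np.linalg.norm(t-p)/.18,abs(dy)/.5))))
        p0,y0=p.copy(),yw
        for i in range(1,k+1):
            pn=p0+(t-p0)*i/k; yn=y0+dy*i/k
            y=np.array([np.cos(yn),np.sin(yn),0]); z=np.array([0,0,-1.]); qn=R.from_matrix(np.stack([np.cross(y,z),y,z],1))
            rv=(q.inv()*qn).as_rotvec()
            print(' ',(q.inv().apply(pn-p)*100).round(1).tolist(),rv.round(2).tolist(),' ->',pn.round(3),round(yn,2))
            p,q,yw=pn,qn,yn
E
python3 - <<'E'
from h import *
b=c2w(-.043,-.11); print(b)
plan((*b,.30,YAW),(*b,.209,None))
E
```

```text
[ 0.47796367 -0.08471674]
t 1.1 p [ 0.1355 -0.5331  0.3039] yaw -1.322 j6 -0.08 F [ 0.1 -0.9  1. ] w 1.001
  [11.1, -8.8, 0.1] [0.0, 0.0, -0.36]  -> [ 0.221 -0.421  0.303] -0.96
  [13.4, -4.3, 0.1] [0.0, 0.0, -0.36]  -> [ 0.307 -0.309  0.302] -0.6
  [14.1, 0.7, 0.1] [0.0, 0.0, -0.36]  -> [ 0.392 -0.197  0.301] -0.25
  [13.0, 5.6, 0.1] [0.0, 0.0, -0.36]  -> [ 0.478 -0.085  0.3  ] 0.11
  [0.0, 0.0, 9.1] [0.0, 0.0, 0.0]  -> [ 0.478 -0.085  0.209] 0.11
```

Call:
apply_moves(rows=[[11.1,-8.8,0.1,0,0,-0.36,0.5],[11.1,-8.8,0.1,0,0,-0.36,0.5],[11.1,-8.8,0.1,0,0,-0.36,0.5],[11.1,-8.8,0.1,0,0,-0.36,0.5],[11.1,-8.8,0.1,0,0,-0.36,0.5]], squeeze=40)

```text
time_s: 1.52
tool_pos: [0.223, -0.4179, 0.3031]
tcp_rot: [0.954, 0.301, 0.0, -0.0]
contact_force: [-0.7, -0.2, 0.6]
width: 0.497
```

Call:
apply_moves(rows=[[13.4,-4.3,0.1,0,0,-0.36,0.5],[13.4,-4.3,0.1,0,0,-0.36,0.5],[13.4,-4.3,0.1,0,0,-0.36,0.5],[13.4,-4.3,0.1,0,0,-0.36,0.5],[13.4,-4.3,0.1,0,0,-0.36,0.5]])

```text
time_s: 1.93
tool_pos: [0.3094, -0.3037, 0.3023]
tcp_rot: [0.883, 0.469, 0.0, -0.0]
contact_force: [-0.3, -0.7, -0.2]
width: 0.499
```

Call:
apply_moves(rows=[[14.1,0.7,0.1,0,0,-0.36,0.5],[14.1,0.7,0.1,0,0,-0.36,0.5],[14.1,0.7,0.1,0,0,-0.36,0.5],[14.1,0.7,0.1,0,0,-0.36,0.5],[14.1,0.7,0.1,0,0,-0.36,0.5]])

```text
time_s: 2.35
tool_pos: [0.3958, -0.1895, 0.3016]
tcp_rot: [0.784, 0.62, 0.001, 0.0]
contact_force: [-0.7, -0.0, 0.4]
width: 0.499
```

Call:
apply_moves(rows=[[13,5.6,0.1,0,0,-0.36,0.5],[13,5.6,0.1,0,0,-0.36,0.5],[13,5.6,0.1,0,0,-0.36,0.5],[13,5.6,0.1,0,0,-0.36,0.5],[13,5.6,0.1,0,0,-0.36,0.5]])

```text
time_s: 2.77
tool_pos: [0.482, -0.0748, 0.3006]
tcp_rot: [0.66, 0.751, 0.001, 0.0]
contact_force: [0.6, -0.5, 0.4]
width: 0.499
```

Run:
```python
from h import *
b=c2w(-.043,-.11)
plan((*b,.30,YAW),(*b,.207,None))
```

```text
t 2.8 p [ 0.482  -0.0748  0.3006] yaw 0.129 j6 -0.38 F [ 0.6 -0.5  0.4] w 0.499
  [-0.9, -0.5, 0.1] [0.0, -0.0, 0.02]  -> [ 0.478 -0.085  0.3  ] 0.11
  [0.0, 0.0, 9.3] [0.0, 0.0, 0.0]  -> [ 0.478 -0.085  0.207] 0.11
```

Call:
apply_moves(rows=[[-0.9,-0.5,0.1,0,0,0.02,0.5],[-0.9,-0.5,4.7,0,0,0.02,0.5],[-0.9,-0.5,9.4,0,0,0.02,0.5],[-0.9,-0.5,9.4,0,0,0.02,0.5],[-0.9,-0.5,9.4,0,0,0.02,0.5]])

```text
time_s: 3.18
tool_pos: [0.4768, -0.0858, 0.2047]
tcp_rot: [0.669, 0.744, -0.0, -0.002]
contact_force: [0.2, -0.7, 0.2]
width: 0.501
```

Call:
apply_moves(rows=[[0,0,0,0,0,0,1],[0,0,0,0,0,0,1],[0,0,0,0,0,0,1],[0,0,0,0,0,0,1],[0,0,0,0,0,0,1]])

```text
time_s: 3.6
tool_pos: [0.479, -0.0864, 0.2066]
tcp_rot: [0.669, 0.743, 0.001, 0.001]
contact_force: [11.5, -1.4, -7.4]
width: 0.077
```

Run:
```python
from h import *
plan()
f=lambda t:np.array([-(13.8*np.cos(t)-4.2*np.sin(t)),13.8*np.sin(t)+4.2*np.cos(t)])
p=f(.25)
for t in np.arange(.25,1.86,.1):
    print(round(t,2),(f(t)-p).round(1), (f(t)-f(t-.1)).round(2))
```

```text
t 3.6 p [ 0.479  -0.0864  0.2066] yaw 0.106 j6 -0.38 F [11.5 -1.4 -7.4] w 0.077
0.25 [0. 0.] [0.69 1.27]
0.35 [0.8 1.2] [0.81 1.19]
0.45 [1.7 2.3] [0.92 1.11]
0.55 [2.8 3.3] [1.03 1.01]
0.65 [3.9 4.2] [1.13 0.9 ]
0.75 [5.1 5. ] [1.21 0.78]
0.85 [6.4 5.7] [1.28 0.66]
0.95 [7.7 6.2] [1.34 0.53]
1.05 [9.1 6.6] [1.39 0.39]
1.15 [10.5  6.8] [1.42 0.25]
1.25 [12.   6.9] [1.44 0.11]
1.35 [13.4  6.9] [ 1.44 -0.04]
1.45 [14.8  6.7] [ 1.43 -0.18]
1.55 [16.2  6.4] [ 1.41 -0.32]
1.65 [17.6  5.9] [ 1.37 -0.46]
1.75 [18.9  5.3] [ 1.31 -0.59]
1.85 [20.2  4.6] [ 1.25 -0.72]
```

Call:
apply_moves(rows=[[0,0.8,-1.2,0,0,0,1],[0,1.7,-2.3,0,0,0,1],[0,2.8,-3.3,0,0,0,1],[0,3.9,-4.2,0,0,0,1],[0,5.1,-5.0,0,0,0,1]])

```text
time_s: 4.02
tool_pos: [0.5297, -0.0809, 0.2585]
tcp_rot: [0.669, 0.744, 0.002, 0.002]
contact_force: [2.3, 0.7, -10.1]
width: 0.074
```

Run:
```python
from h import *
from scipy.optimize import minimize_scalar
s=arm.state(); plan(); p=s['tool_pos']; print(w2c(np.array(p)),p[2]-.054)
```

```text
t 4.0 p [ 0.5297 -0.0809  0.2585] yaw 0.106 j6 -0.35 F [  2.3   0.7 -10.1] w 0.074
[ 0.00884999 -0.11196297] 0.20453785014549625
```

Call:
apply_moves(rows=[[0,1.3,-0.6,0,0,0,1],[0,2.6,-1.1,0,0,0,1],[0,4.0,-1.4,0,0,0,1],[0,5.4,-1.6,0,0,0,1],[0,6.8,-1.7,0,0,0,1]])

```text
time_s: 4.43
tool_pos: [0.5978, -0.0735, 0.2783]
tcp_rot: [0.669, 0.744, 0.002, 0.002]
contact_force: [-4.0, 1.5, 3.6]
width: 0.073
```

Call:
apply_moves(rows=[[0,1.4,0,0,0,0,1],[0,2.8,0.2,0,0,0,1],[0,4.2,0.5,0,0,0,1],[0,5.6,1.0,0,0,0,1],[0,6.9,1.6,0,0,0,1]])

```text
time_s: 4.85
tool_pos: [0.6671, -0.0658, 0.2644]
tcp_rot: [0.669, 0.744, 0.002, 0.002]
contact_force: [-4.4, 1.9, -1.0]
width: 0.076
```

Run:
```python
from h import *
s=arm.state(); plan(); p=s['tool_pos']; print(w2c(np.array(p)),p[2]-.054)
```

```text
t 4.8 p [ 0.6671 -0.0658  0.2644] yaw 0.106 j6 -0.28 F [-4.4  1.9 -1. ] w 0.076
[ 0.14709595 -0.11237945] 0.21041577881203094
```

Call:
apply_moves(rows=[[0,0,0,0,0,0,0.74],[0,0,0,0,0,0,0.74],[0,0,0,0,0,0,0.74],[0,0,-3,0,0,0,0.74],[0,0,-7,0,0,0,0.74]])

```text
time_s: 5.27
tool_pos: [0.6651, -0.066, 0.3329]
tcp_rot: [0.669, 0.744, 0.001, 0.0]
contact_force: [-0.6, -0.0, 1.0]
width: 0.264
```

Run:
```python
from h import *
for c in ('top','scene'):
    im=shot(c); print(c,[(round(d['score'],2),np.round(d['pixel'],0).tolist()) for d in arm.landmark_of(c,'barrel0')])
    P=cloud(im); Q=w2c(P); z=P[...,2]; print('lid pts', np.nanmax(z[(np.abs(Q[...,1]+.11)<.08)&(Q[...,0]>.06)&(Q[...,0]<.2)]))
    for n,(x,y) in dict(b1=(.549,-.302),b2=(.549,-.418),b3=(.414,-.404)).items():
        m=(np.hypot(P[...,0]-x,P[...,1]-y)<.06)&(abs(z-.028)<.004); V=P[m]; print(n,np.round(cv2.minEnclosingCircle(V[:,:2].astype(np.float32))[0],4) if len(V) else '')
    cv2.imwrite(f'pics/{c}1.png',im['pixels'][:,:,::-1])
plan((.551,-.303,.30,YAW),(.551,-.303,.104,YAW))
```

```text
top [(0.88, [472.0, 294.0]), (0.82, [435.0, 251.0]), (0.74, [511.0, 300.0]), (0.68, [476.0, 246.0])]
lid pts 0.5965492309860521
b1 [ 0.5488 -0.3028]
b2 [ 0.5477 -0.4181]
b3 [ 0.4134 -0.4038]
scene [(0.87, [145.0, 362.0]), (0.82, [238.0, 337.0]), (0.7, [174.0, 335.0]), (0.56, [212.0, 371.0])]
lid pts 0.6044944405143743
b1 [ 0.5518 -0.3054]
b2 [ 0.5518 -0.42  ]
b3 [ 0.4157 -0.408 ]
t 5.5 p [ 0.6664 -0.0661  0.3366] yaw 0.106 j6 -0.28 F [ 0.4  0.3 -0.7] w 0.261
  [-11.2, -7.0, 1.8] [0.01, 0.0, -0.0]  -> [ 0.609 -0.185  0.318] 0.11
  [-11.1, -7.0, 1.8] [0.0, 0.0, -0.0]  -> [ 0.551 -0.303  0.3  ] 0.11
  [0.0, 0.0, 9.8] [0.0, 0.0, 0.0]  -> [ 0.551 -0.303  0.202] 0.11
  [0.0, 0.0, 9.8] [0.0, 0.0, 0.0]  -> [ 0.551 -0.303  0.104] 0.11
```

Call:
apply_moves(rows=[[-11.2,-7,1.8,0,0,0,0.5],[-11.2,-7,1.8,0,0,0,0.5],[-11.2,-7,1.8,0,0,0,0.5],[-11.2,-7,1.8,0,0,0,0.5],[-11.2,-7,1.8,0,0,0,0.5]])

```text
time_s: 5.88
tool_pos: [0.607, -0.1872, 0.3171]
tcp_rot: [0.67, 0.742, 0.003, 0.003]
contact_force: [-0.6, 0.9, -1.1]
width: 0.499
```

Call:
apply_moves(rows=[[-11.1,-7,1.8,0,0,0,0.5],[-11.1,-7,1.8,0,0,0,0.5],[-11.1,-7,1.8,0,0,0,0.5],[-11.1,-7,1.8,0,0,0,0.5],[-11.1,-7,1.8,0,0,0,0.5]])

```text
time_s: 6.3
tool_pos: [0.5479, -0.3061, 0.2977]
tcp_rot: [0.671, 0.741, 0.003, 0.002]
contact_force: [-0.3, 0.6, 0.3]
width: 0.501
```

Run:
```python
from h import *
plan((.5505,-.3035,.20,YAW),(.5505,-.3035,.104,YAW))
```

```text
t 6.3 p [ 0.5479 -0.3061  0.2977] yaw 0.1 j6 -0.69 F [-0.3  0.6  0.3] w 0.501
  [0.2, 0.2, 9.8] [0.01, -0.0, -0.01]  -> [ 0.55  -0.304  0.2  ] 0.11
  [0.0, 0.0, 9.6] [0.0, 0.0, 0.0]  -> [ 0.55  -0.304  0.104] 0.11
```

Call:
apply_moves(rows=[[0.2,0.2,4,0.006,0,-0.01,0.5],[0.2,0.2,8,0.006,0,-0.01,0.5],[0.2,0.2,12,0.006,0,-0.01,0.5],[0.2,0.2,15,0.006,0,-0.01,0.5],[0.2,0.2,15,0.006,0,-0.01,0.5]])

```text
time_s: 6.72
tool_pos: [0.5493, -0.3005, 0.1417]
tcp_rot: [0.667, 0.745, -0.0, -0.005]
contact_force: [-0.6, 0.7, -1.0]
width: 0.5
```

Run:
```python
from h import *
plan((.5505,-.3035,.104,YAW))
```

```text
t 6.7 p [ 0.5493 -0.3005  0.1417] yaw 0.111 j6 -0.69 F [-0.6  0.7 -1. ] w 0.5
  [-0.3, 0.1, 3.8] [-0.01, -0.01, -0.0]  -> [ 0.55  -0.304  0.104] 0.11
```

Call:
apply_moves(rows=[[-0.3,0.1,2,-0.01,-0.005,0,0.5],[-0.3,0.1,3,-0.01,-0.005,0,0.5],[-0.3,0.1,3.7,-0.01,-0.005,0,0.5],[-0.3,0.1,3.7,-0.01,-0.005,0,0.5],[-0.3,0.1,3.7,-0.01,-0.005,0,0.5]])

```text
time_s: 7.13
tool_pos: [0.551, -0.3031, 0.106]
tcp_rot: [0.667, 0.745, 0.002, 0.001]
contact_force: [0.2, 0.1, 0.1]
width: 0.502
```

Call:
apply_moves(rows=[[0,0,0,0,0,0,1],[0,0,0,0,0,0,1],[0,0,0,0,0,0,1],[0,0,0,0,0,0,1],[0,0,0,0,0,0,1]], squeeze=60)

```text
time_s: 7.55
tool_pos: [0.5514, -0.3034, 0.1073]
tcp_rot: [0.667, 0.745, 0.002, 0.002]
contact_force: [-0.9, 0.6, 6.0]
width: 0.101
```

Call:
apply_moves(rows=[[0,0,-2,0,0,0,1],[0,0,-5,0,0,0,1],[0,0,-9,0,0,0,1],[0,0,-12,0,0,0,1],[0,0,-12,0,0,0,1]])

```text
time_s: 7.97
tool_pos: [0.5525, -0.3046, 0.2343]
tcp_rot: [0.667, 0.745, 0.003, 0.007]
contact_force: [0.3, -0.6, -1.0]
width: 0.104
```

Run:
```python
from h import *
t=c2w(-.0355,-.0745)
plan((*t,.23,YAW),(*t,.119,YAW))
```

```text
t 8.0 p [ 0.5525 -0.3046  0.2343] yaw 0.111 j6 -0.69 F [ 0.3 -0.6 -1. ] w 0.104
  [13.1, -2.1, 0.1] [0.01, 0.01, -0.0]  -> [ 0.517 -0.177  0.232] 0.11
  [13.1, -2.1, 0.2] [0.0, 0.0, -0.0]  -> [ 0.481 -0.049  0.23 ] 0.11
  [0.0, 0.0, 11.1] [0.0, 0.0, 0.0]  -> [ 0.481 -0.049  0.119] 0.11
```

Call:
apply_moves(rows=[[4,-0.6,0.1,0.01,0.01,0,1],[8,-1.2,0.1,0.01,0.01,0,1],[11,-1.8,0.1,0.01,0.01,0,1],[13.1,-2.1,0.1,0.01,0.01,0,1],[13.1,-2.1,0.1,0.01,0.01,0,1]])

```text
time_s: 8.38
tool_pos: [0.5158, -0.1735, 0.232]
tcp_rot: [0.666, 0.746, 0.002, -0.001]
contact_force: [1.5, 0.3, -1.8]
width: 0.101
```

Call:
apply_moves(rows=[[4,-0.6,0.1,0,0,0,1],[8,-1.2,0.1,0,0,0,1],[11,-1.8,0.1,0,0,0,1],[13.1,-2.1,0.1,0,0,0,1],[13.1,-2.1,0.1,0,0,0,1]])

```text
time_s: 8.8
tool_pos: [0.479, -0.043, 0.2315]
tcp_rot: [0.665, 0.747, 0.002, -0.002]
contact_force: [0.9, -0.0, -0.7]
width: 0.103
```

Run:
```python
from h import *
t=c2w(-.0355,-.0745)
im=shot('top'); cv2.imwrite('pics/t2.png',cv2.resize(im['pixels'][200:340,260:420,::-1],(640,560),interpolation=cv2.INTER_CUBIC))
plan((*t,.23,YAW),(*t,.121,YAW))
```

```text
t 8.8 p [ 0.4799 -0.0446  0.2317] yaw 0.116 j6 -0.31 F [ 1.3 -0.5 -1.6] w 0.106
  [-0.4, 0.1, 0.2] [0.0, -0.0, 0.0]  -> [ 0.481 -0.049  0.23 ] 0.11
  [0.0, 0.0, 10.9] [0.0, 0.0, 0.0]  -> [ 0.481 -0.049  0.121] 0.11
```

View pics/t2.png

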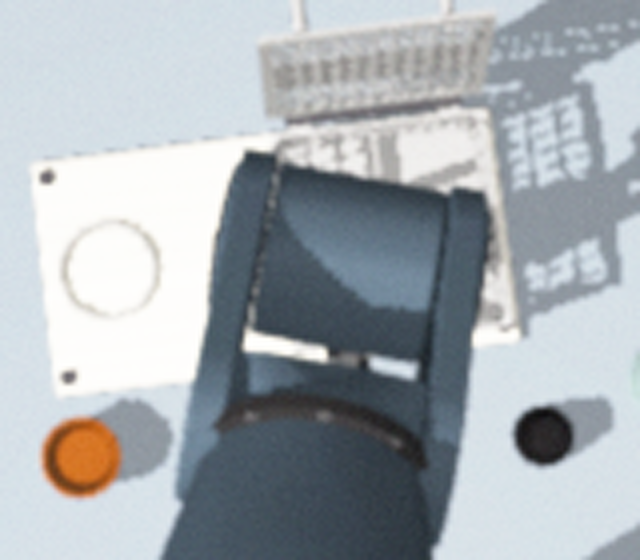

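The lid stands open behind the basket (top of the crop), and the wrist is over the basket. The arm hides the barrel, so I'll lower it using the measured coordinates.

Call:
apply_moves(rows=[[-0.4,0.1,2,0,0,0,1],[-0.4,0.1,5,0,0,0,1],[-0.4,0.1,8,0,0,0,1],[-0.4,0.1,8,0,0,0,1],[-0.4,0.1,8,0,0,0,1]])

```text
time_s: 9.27
tool_pos: [0.4814, -0.0487, 0.1512]
tcp_rot: [0.665, 0.747, 0.002, -0.002]
contact_force: [0.1, 1.0, -1.1]
width: 0.102
```

Run:
```python
from h import *
t=c2w(-.0355,-.0745)
plan((*t,.121,YAW))
```

```text
t 9.3 p [ 0.4814 -0.0487  0.1512] yaw 0.115 j6 -0.32 F [ 0.1  1.  -1.1] w 0.102
  [-0.0, 0.0, 3.0] [-0.0, -0.01, 0.0]  -> [ 0.481 -0.049  0.121] 0.11
```

Precise. Lower, release narrowly, lift.

Call:
apply_moves(rows=[[0,0,1,0,0,0,1],[0,0,2,0,0,0,1],[0,0,3,0,0,0,1],[0,0,3,0,0,0,1],[0,0,3,0,0,0,1]])

```text
time_s: 9.68
tool_pos: [0.4812, -0.0486, 0.121]
tcp_rot: [0.665, 0.747, 0.002, -0.002]
contact_force: [-0.8, 0.7, -1.3]
width: 0.1
```

Call:
apply_moves(rows=[[0,0,0,0,0,0,0.72],[0,0,0,0,0,0,0.72],[0,0,0,0,0,0,0.72],[0,0,0,0,0,0,0.72],[0,0,0,0,0,0,0.72]])

```text
time_s: 10.1
tool_pos: [0.4813, -0.0486, 0.1212]
tcp_rot: [0.665, 0.747, 0.002, -0.002]
contact_force: [-0.9, -0.1, -0.6]
width: 0.285
```

Call:
apply_moves(rows=[[0,0,-2,0,0,0,0.72],[0,0,-5,0,0,0,0.72],[0,0,-9,0,0,0,0.72],[0,0,-12,0,0,0,0.72],[0,0,-14,0,0,0,0.72]])

```text
time_s: 10.52
tool_pos: [0.4819, -0.0494, 0.2644]
tcp_rot: [0.665, 0.747, 0.003, -0.001]
contact_force: [0.8, -0.8, -0.2]
width: 0.278
```

Run:
```python
from h import *
plan((.550,-.419,.26,YAW),(.550,-.419,.106,YAW))
```

```text
t 10.5 p [ 0.4819 -0.0494  0.2644] yaw 0.115 j6 -0.32 F [ 0.8 -0.8 -0.2] w 0.278
  [-12.5, 0.8, 0.1] [0.0, -0.0, 0.0]  -> [ 0.505 -0.173  0.263] 0.11
  [-12.5, 0.9, 0.1] [0.0, 0.0, 0.0]  -> [ 0.527 -0.296  0.261] 0.11
  [-12.5, 0.9, 0.1] [0.0, 0.0, 0.0]  -> [ 0.55  -0.419  0.26 ] 0.11
  [0.0, 0.0, 15.4] [0.0, 0.0, 0.0]  -> [ 0.55  -0.419  0.106] 0.11
```

Call:
apply_moves(rows=[[-4,0.3,0,0,0,0,0.5],[-8,0.6,0,0,0,0,0.5],[-12,0.8,0,0,0,0,0.5],[-16,1.1,0,0,0,0,0.5],[-18.7,1.3,0,0,0,0,0.5]])

```text
time_s: 10.93
tool_pos: [0.5164, -0.2368, 0.2638]
tcp_rot: [0.666, 0.746, 0.002, -0.0]
contact_force: [0.3, -0.4, 0.6]
width: 0.5
```

Call:
apply_moves(rows=[[-4,0.3,0,0,0,0,0.5],[-8,0.6,0,0,0,0,0.5],[-12,0.8,0,0,0,0,0.5],[-16,1.1,0,0,0,0,0.5],[-18,1.3,0,0,0,0,0.5]])

```text
time_s: 11.35
tool_pos: [0.5494, -0.4181, 0.2629]
tcp_rot: [0.666, 0.746, 0.002, 0.0]
contact_force: [-0.0, -0.2, 0.5]
width: 0.497
```

```bash
cat >> h.py <<'E'
def drums(im,excl=None):
    """yellow drum tops: clusters"""
    P=cloud(im); z=P[...,2]; hsv=cv2.cvtColor(im['pixels'],cv2.COLOR_RGB2HSV)
    m=(hsv[...,0]>15)&(hsv[...,0]<32)&(hsv[...,1]>110)&np.isfinite(z)&(z<.06)&(z>.015)
    n,l,st,_=cv2.connectedComponentsWithStats(m.astype(np.uint8))
    for i in range(1,n):
        if st[i,4]>50:
            V=P[l==i]; h=np.median(V[:,2]); V=V[abs(V[:,2]-np.percentile(V[:,2],60))<.005]; c,r=cv2.minEnclosingCircle(V[:,:2].astype(np.float32)); c=np.array(c); print('  drum',c.round(4),'r',round(r,4),'z',h.round(3),'carrier',w2c(c).round(4),st[i].tolist())
E
python3 - <<'E'
from h import *
for c in('top','scene'): print(c); drums(shot(c,c+'3'))
plan((.550,-.419,.106,YAW))
E
```

```text
top
  drum [ 0.8496 -0.1434] r 0.012 z 0.029 carrier [ 0.3198 -0.2099] [372, 138, 9, 8, 53]
  drum [ 0.8403 -0.0262] r 0.0115 z 0.031 carrier [ 0.3236 -0.0924] [331, 142, 8, 8, 51]
  drum [ 0.8039 -0.0685] r 0.0132 z 0.032 carrier [ 0.2827 -0.1303] [345, 154, 10, 9, 68]
  drum [ 0.5499 -0.4158] r 0.0225 z 0.026 carrier [-0.0085 -0.4471] [470, 239, 15, 16, 108]
  drum [ 0.4788 -0.0475] r 0.0226 z 0.039 carrier [-0.038  -0.0731] [335, 264, 20, 20, 218]
scene
  drum [ 0.4831 -0.0519] r 0.0234 z 0.036 carrier [-0.0342 -0.078 ] [272, 249, 17, 17, 187]
  drum [ 0.8067 -0.0708] r 0.0116 z 0.033 carrier [ 0.2852 -0.1329] [366, 315, 9, 8, 54]
  drum [ 0.4187 -0.4077] r 0.0219 z 0.027 carrier [-0.138  -0.4244] [166, 325, 18, 17, 163]
  drum [ 0.4088 -0.5065] r 0.0191 z 0.028 carrier [-0.1588 -0.5214] [135, 352, 15, 13, 78]
  drum [ 0.5549 -0.4222] r 0.0222 z 0.027 carrier [-0.0043 -0.454 ] [200, 357, 18, 19, 177]
t 11.4 p [ 0.5494 -0.4172  0.2624] yaw 0.111 j6 -0.83 F [ 0.3  1.1 -0.4] w 0.502
  [-0.2, -0.0, 15.6] [0.0, -0.0, -0.0]  -> [ 0.55  -0.419  0.106] 0.11
```

Call:
apply_moves(rows=[[-0.2,0,4,0,0,0,0.5],[-0.2,0,8,0,0,0,0.5],[-0.2,0,11,0,0,0,0.5],[-0.2,0,13,0,0,0,0.5],[-0.2,0,13,0,0,0,0.5]])

```text
time_s: 11.87
tool_pos: [0.5484, -0.4164, 0.1276]
tcp_rot: [0.667, 0.745, 0.002, -0.004]
contact_force: [-0.1, 0.3, 0.1]
width: 0.495
```

Run:
```python
from h import *
plan((.5505,-.419,.107,YAW))
```

```text
t 11.9 p [ 0.5484 -0.4164  0.1276] yaw 0.112 j6 -0.83 F [-0.1  0.3  0.1] w 0.495
  [-0.3, 0.2, 2.1] [-0.0, -0.01, -0.0]  -> [ 0.55  -0.419  0.107] 0.11
```

Call:
apply_moves(rows=[[-0.3,0.2,1,0,-0.005,0,0.5],[-0.3,0.2,2.1,0,-0.005,0,0.5],[-0.3,0.2,2.1,0,-0.005,0,0.5],[-0.3,0.2,2.1,0,-0.005,0,0.5],[-0.3,0.2,2.1,0,-0.005,0,1]])

```text
time_s: 12.28
tool_pos: [0.5511, -0.4192, 0.1077]
tcp_rot: [0.667, 0.745, 0.001, -0.001]
contact_force: [0.1, 0.1, -0.2]
width: 0.37
```

Call:
apply_moves(rows=[[0,0,0,0,0,0,1],[0,0,0,0,0,0,1],[0,0,0,0,0,0,1],[0,0,0,0,0,0,1],[0,0,0,0,0,0,1]])

```text
time_s: 12.7
tool_pos: [0.5515, -0.4196, 0.1089]
tcp_rot: [0.667, 0.745, 0.001, -0.001]
contact_force: [-0.7, 0.4, 6.5]
width: 0.102
```

Call:
apply_moves(rows=[[0,0,-2,0,0,0,1],[0,0,-5,0,0,0,1],[0,0,-9,0,0,0,1],[0,0,-12,0,0,0,1],[0,0,-12,0,0,0,1]])

```text
time_s: 13.12
tool_pos: [0.553, -0.4211, 0.2365]
tcp_rot: [0.667, 0.745, 0.001, 0.005]
contact_force: [0.3, 0.3, -1.3]
width: 0.102
```

Run:
```python
from h import *
t=c2w(-.0355,-.1455)
plan((*t,.23,YAW),(*t,.121,YAW))
```

```text
t 13.1 p [ 0.553  -0.4211  0.2365] yaw 0.112 j6 -0.83 F [ 0.3  0.3 -1.3] w 0.102
  [15.4, -1.5, 0.2] [0.01, 0.01, -0.0]  -> [ 0.521 -0.27   0.233] 0.11
  [15.4, -1.5, 0.3] [0.0, 0.0, -0.0]  -> [ 0.489 -0.119  0.23 ] 0.11
  [-0.0, -0.0, 10.9] [0.0, 0.0, 0.0]  -> [ 0.489 -0.119  0.121] 0.11
```

Call:
apply_moves(rows=[[4,-0.4,0.1,0.005,0.005,0,1],[8,-0.8,0.1,0.005,0.005,0,1],[12,-1.2,0.2,0.005,0.005,0,1],[15.2,-1.5,0.2,0.005,0.005,0,1],[15.2,-1.5,0.2,0.005,0.005,0,1]])

```text
time_s: 13.53
tool_pos: [0.5199, -0.2668, 0.233]
tcp_rot: [0.665, 0.746, 0.001, -0.0]
contact_force: [0.4, 0.3, -0.6]
width: 0.103
```

Call:
apply_moves(rows=[[4,-0.4,0.1,0,0,0,1],[8,-0.8,0.1,0,0,0,1],[12,-1.2,0.2,0,0,0,1],[15,-1.5,0.3,0,0,0,1],[15,-1.5,0.3,0,0,0,1]])

```text
time_s: 13.95
tool_pos: [0.4863, -0.1154, 0.2298]
tcp_rot: [0.664, 0.747, 0.001, -0.002]
contact_force: [0.5, -0.7, -0.7]
width: 0.101
```

Run:
```python
from h import *
t=c2w(-.0355,-.1455)
plan((*t,.152,YAW))
```

```text
t 13.9 p [ 0.4863 -0.1154  0.2298] yaw 0.117 j6 -0.45 F [ 0.5 -0.7 -0.7] w 0.101
  [-0.4, 0.3, 7.8] [-0.0, -0.0, 0.01]  -> [ 0.489 -0.119  0.152] 0.11
```

Call:
apply_moves(rows=[[-0.3,0.2,2,0,0,0.005,1],[-0.3,0.2,5,0,0,0.005,1],[-0.3,0.2,7.8,0,0,0.005,1],[-0.3,0.2,7.8,0,0,0.005,1],[-0.3,0.2,7.8,0,0,0.005,1]])

```text
time_s: 14.37
tool_pos: [0.4882, -0.1181, 0.1513]
tcp_rot: [0.666, 0.746, 0.0, -0.003]
contact_force: [-0.5, -0.2, -1.4]
width: 0.101
```

Run:
```python
from h import *
t=c2w(-.0355,-.1455)
plan((*t,.1225,YAW))
```

```text
t 14.4 p [ 0.4882 -0.1181  0.1513] yaw 0.112 j6 -0.45 F [-0.5 -0.2 -1.4] w 0.101
  [-0.1, 0.1, 2.9] [-0.0, -0.0, 0.0]  -> [ 0.489 -0.119  0.122] 0.11
```

Call:
apply_moves(rows=[[-0.1,0.1,1,0,0,0,1],[-0.1,0.1,2,0,0,0,1],[-0.1,0.1,2.9,0,0,0,1],[-0.1,0.1,2.9,0,0,0,1],[-0.1,0.1,2.9,0,0,0,1]])

```text
time_s: 14.78
tool_pos: [0.489, -0.1189, 0.122]
tcp_rot: [0.666, 0.746, -0.0, -0.003]
contact_force: [-0.4, 0.0, -1.8]
width: 0.104
```

Call:
apply_moves(rows=[[0,0,0,0,0,0,0.72],[0,0,0,0,0,0,0.72],[0,0,0,0,0,0,0.72],[0,0,0,0,0,0,0.72],[0,0,0,0,0,0,0.72]])

```text
time_s: 15.2
tool_pos: [0.4891, -0.1189, 0.1223]
tcp_rot: [0.666, 0.746, 0.0, -0.003]
contact_force: [0.5, 0.4, -0.2]
width: 0.283
```

Call:
apply_moves(rows=[[0,0,-2,0,0,0,0.72],[0,0,-5,0,0,0,0.72],[0,0,-9,0,0,0,0.72],[0,0,-12,0,0,0,0.72],[0,0,-14,0,0,0,0.72]])

```text
time_s: 15.62
tool_pos: [0.4902, -0.1196, 0.2656]
tcp_rot: [0.666, 0.746, 0.001, -0.001]
contact_force: [-0.4, 0.9, 0.4]
width: 0.284
```

Run:
```python
from h import *
for c in('top','scene'): print(c); drums(shot(c,c+'4'))
plan((.4145,-.4045,.26,YAW))
```

```text
top
  drum [ 0.8491 -0.1433] r 0.0117 z 0.03 carrier [ 0.3193 -0.2097] [372, 138, 9, 8, 54]
  drum [ 0.8398 -0.0253] r 0.0117 z 0.031 carrier [ 0.3232 -0.0914] [331, 142, 8, 8, 52]
  drum [ 0.8038 -0.0681] r 0.0132 z 0.031 carrier [ 0.2827 -0.1299] [345, 154, 10, 9, 70]
  drum [ 0.4732 -0.0526] r 0.0212 z 0.039 carrier [-0.0441 -0.0775] [338, 266, 11, 19, 111]
  drum [ 0.4133 -0.4039] r 0.0227 z 0.026 carrier [-0.143 -0.42 ] [467, 288, 18, 17, 189]
  drum [ 0.4068 -0.5053] r 0.0182 z 0.027 carrier [-0.1607 -0.52  ] [507, 292, 14, 14, 89]
scene
  drum [ 0.4765 -0.0575] r 0.0242 z 0.037 carrier [-0.0414 -0.0828] [269, 249, 18, 17, 175]
  drum [ 0.4976 -0.1123] r 0.022 z 0.04 carrier [-0.0265 -0.1396] [266, 265, 10, 14, 72]
  drum [ 0.8066 -0.0698] r 0.0118 z 0.033 carrier [ 0.2852 -0.1319] [366, 315, 9, 8, 52]
  drum [ 0.4179 -0.4078] r 0.0229 z 0.027 carrier [-0.1388 -0.4244] [166, 325, 18, 17, 165]
  drum [ 0.4093 -0.5059] r 0.0184 z 0.028 carrier [-0.1583 -0.5209] [135, 352, 15, 13, 76]
t 15.7 p [ 0.4908 -0.1198  0.2657] yaw 0.112 j6 -0.45 F [-0.6 -0.1 -0.2] w 0.284
  [-13.7, -5.4, 0.3] [0.0, -0.0, 0.0]  -> [ 0.453 -0.262  0.263] 0.11
  [-13.7, -5.4, 0.3] [0.0, 0.0, 0.0]  -> [ 0.414 -0.404  0.26 ] 0.11
```

Call:
apply_moves(rows=[[-3.5,-1.4,0.1,0,0,0,0.5],[-7,-2.7,0.1,0,0,0,0.5],[-10,-4,0.1,0,0,0,0.5],[-13.5,-5.3,0.1,0,0,0,0.5],[-13.5,-5.3,0.1,0,0,0,0.5]])

```text
time_s: 16.13
tool_pos: [0.4518, -0.2643, 0.2635]
tcp_rot: [0.668, 0.745, 0.001, -0.0]
contact_force: [-0.6, 0.8, 0.6]
width: 0.502
```

Call:
apply_moves(rows=[[-3.5,-1.4,0.1,0,0,0,0.5],[-7,-2.7,0.1,0,0,0,0.5],[-10,-4,0.1,0,0,0,0.5],[-13.5,-5.3,0.1,0,0,0,0.5],[-13.5,-5.3,0.1,0,0,0,0.5]])

```text
time_s: 16.55
tool_pos: [0.412, -0.4088, 0.2613]
tcp_rot: [0.669, 0.743, 0.0, 0.0]
contact_force: [-0.1, -0.7, -0.4]
width: 0.501
```

Run:
```python
from h import *
plan((.4152,-.405,.127,YAW))
```

```text
t 16.6 p [ 0.412  -0.4088  0.2613] yaw 0.105 j6 -0.97 F [-0.1 -0.7 -0.4] w 0.501
  [0.3, 0.3, 13.4] [0.0, -0.0, -0.01]  -> [ 0.415 -0.405  0.127] 0.11
```

Call:
apply_moves(rows=[[0.3,0.3,4,0,0,0,0.5],[0.3,0.3,8,0,0,0,0.5],[0.3,0.3,11,0,0,0,0.5],[0.3,0.3,13.2,0,0,0,0.5],[0.3,0.3,13.2,0,0,0,0.5]])

```text
time_s: 16.97
tool_pos: [0.4132, -0.4032, 0.1242]
tcp_rot: [0.669, 0.743, 0.001, -0.004]
contact_force: [-0.6, 0.4, -0.2]
width: 0.503
```

Run:
```python
from h import *
plan((.4152,-.405,.107,YAW))
```

```text
t 17.0 p [ 0.4132 -0.4032  0.1242] yaw 0.105 j6 -0.96 F [-0.6  0.4 -0.2] w 0.503
  [-0.2, 0.2, 1.7] [-0.0, -0.01, -0.01]  -> [ 0.415 -0.405  0.107] 0.11
```

Call:
apply_moves(rows=[[-0.2,0.2,1,0,-0.005,-0.01,0.5],[-0.2,0.2,1.7,0,-0.005,-0.01,0.5],[-0.2,0.2,1.7,0,-0.005,-0.01,0.5],[-0.2,0.2,1.7,0,-0.005,-0.01,0.5],[-0.2,0.2,1.7,0,-0.005,-0.01,1]])

```text
time_s: 17.38
tool_pos: [0.4156, -0.4051, 0.1083]
tcp_rot: [0.665, 0.747, -0.001, -0.002]
contact_force: [0.3, -0.2, 0.8]
width: 0.377
```

Call:
apply_moves(rows=[[0,0,0,0,0,0,1],[0,0,0,0,0,0,1],[0,0,0,0,0,0,1],[0,0,0,0,0,0,1],[0,0,0,0,0,0,1]])

```text
time_s: 17.8
tool_pos: [0.416, -0.4055, 0.1095]
tcp_rot: [0.665, 0.747, -0.001, -0.001]
contact_force: [-0.8, 1.8, 8.0]
width: 0.102
```

Call:
apply_moves(rows=[[0,0,-2,0,0,0,1],[0,0,-5,0,0,0,1],[0,0,-9,0,0,0,1],[0,0,-13,0,0,0,1],[0,0,-13,0,0,0,1]])

```text
time_s: 18.22
tool_pos: [0.418, -0.4072, 0.2474]
tcp_rot: [0.665, 0.747, -0.002, 0.005]
contact_force: [1.1, -0.2, -1.2]
width: 0.101
```

Run:
```python
from h import *
t=c2w(.0345,-.1455)
plan((*t,.235,YAW))
```

```text
t 18.2 p [ 0.418  -0.4072  0.2474] yaw 0.115 j6 -0.97 F [ 1.1 -0.2 -1.2] w 0.101
  [13.9, 8.7, 0.5] [0.0, 0.01, 0.0]  -> [ 0.488 -0.259  0.241] 0.11
  [13.9, 8.7, 0.6] [0.0, 0.0, 0.0]  -> [ 0.559 -0.111  0.235] 0.11
```

Call:
apply_moves(rows=[[3.5,2.2,0.2,0,0.005,0,1],[7,4.4,0.3,0,0.005,0,1],[10.5,6.6,0.4,0,0.005,0,1],[13.7,8.5,0.5,0,0.005,0,1],[13.7,8.5,0.5,0,0.005,0,1]])

```text
time_s: 18.63
tool_pos: [0.4883, -0.2563, 0.2414]
tcp_rot: [0.664, 0.748, 0.001, 0.003]
contact_force: [0.2, -0.1, -1.3]
width: 0.104
```

Call:
apply_moves(rows=[[3.5,2.2,0.2,0,0,0,1],[7,4.4,0.3,0,0,0,1],[10.5,6.6,0.4,0,0,0,1],[13.5,8.3,0.5,0,0,0,1],[13.5,8.3,0.5,0,0,0,1]])

```text
time_s: 19.05
tool_pos: [0.5563, -0.1072, 0.2362]
tcp_rot: [0.662, 0.749, 0.001, 0.003]
contact_force: [0.7, -0.6, -2.0]
width: 0.1
```

Run:
```python
from h import *
t=c2w(.0345,-.1455)
plan((*t,.155,YAW))
```

```text
t 19.1 p [ 0.5563 -0.1072  0.2362] yaw 0.123 j6 -0.4 F [ 0.7 -0.6 -2. ] w 0.1
  [-0.4, 0.2, 8.1] [0.01, 0.0, 0.01]  -> [ 0.559 -0.111  0.155] 0.11
```

Call:
apply_moves(rows=[[-0.3,0.1,2,0,0,0.01,1],[-0.3,0.1,5,0,0,0.01,1],[-0.3,0.1,8,0,0,0.01,1],[-0.3,0.1,8,0,0,0.01,1],[-0.3,0.1,8,0,0,0.01,1]])

```text
time_s: 19.47
tool_pos: [0.5576, -0.1102, 0.1557]
tcp_rot: [0.666, 0.746, 0.001, 0.002]
contact_force: [0.2, -0.4, -1.5]
width: 0.098
```

Run:
```python
from h import *
t=c2w(.0345,-.1455)
plan((*t,.123,YAW))
```

```text
t 19.5 p [ 0.5576 -0.1102  0.1557] yaw 0.113 j6 -0.39 F [ 0.2 -0.4 -1.5] w 0.098
  [-0.1, 0.1, 3.3] [0.0, 0.0, 0.0]  -> [ 0.559 -0.111  0.123] 0.11
```

Call:
apply_moves(rows=[[-0.1,0.1,1,0,0,0,1],[-0.1,0.1,2,0,0,0,1],[-0.1,0.1,3.3,0,0,0,1],[-0.1,0.1,3.3,0,0,0,1],[-0.1,0.1,3.3,0,0,0,1]])

```text
time_s: 19.88
tool_pos: [0.5587, -0.1111, 0.1221]
tcp_rot: [0.666, 0.746, 0.001, 0.001]
contact_force: [0.1, -0.1, -2.5]
width: 0.102
```

Call:
apply_moves(rows=[[0,0,0,0,0,0,0.74],[0,0,0,0,0,0,0.74],[0,0,0,0,0,0,0.74],[0,0,0,0,0,0,0.74],[0,0,0,0,0,0,0.74]])

```text
time_s: 20.3
tool_pos: [0.5587, -0.1111, 0.1222]
tcp_rot: [0.666, 0.746, 0.001, 0.001]
contact_force: [-1.3, 0.2, -0.7]
width: 0.258
```

Call:
apply_moves(rows=[[0,0,-3,0,0,0,0.74],[0,0,-7,0,0,0,0.74],[0,0,-11,0,0,0,0.74],[0,0,-15,0,0,0,0.74],[0,0,-18,0,0,0,0.74]])

```text
time_s: 20.72
tool_pos: [0.5586, -0.111, 0.3061]
tcp_rot: [0.666, 0.746, 0.002, 0.003]
contact_force: [0.2, -1.4, -0.1]
width: 0.262
```

Call:
apply_moves(rows=[[-3,-2,0,0,0,0,0.74],[-6,-4,0,0,0,0,0.74],[-9,-6,0,0,0,0,0.74],[-12,-8,0,0,0,0,0.74],[-14,-10,0,0,0,0,0.74]])

```text
time_s: 21.13
tool_pos: [0.4743, -0.2636, 0.3062]
tcp_rot: [0.666, 0.746, 0.002, 0.004]
contact_force: [1.6, 0.2, 0.4]
width: 0.258
```

Run:
```python
from h import *
for c in('top','scene'):
    im=shot(c,c+'5'); print(c); drums(im)
    P=cloud(im); Q=w2c(P); z=P[...,2]
    m=(np.abs(Q[...,1]+.11)<.07)&(Q[...,0]>.075)&(Q[...,0]<.135)&(z>.06)&(z<.26)
    for lo in np.arange(.08,.24,.02):
        k=m&(z>=lo)&(z<lo+.02); print('  lid z',lo.round(2),k.sum(),np.percentile(Q[...,0][k],[10,50,90]).round(3) if k.sum() else '')
a=cv2.imread('pics/top5.png')[200:340,260:420]; b=cv2.imread('pics/scene5.png')[180:320,220:380]
cv2.imwrite('pics/c5.png',cv2.resize(np.hstack([a,b]),(800,350),interpolation=cv2.INTER_CUBIC))
plan()
```

```text
top
  drum [ 0.8491 -0.1438] r 0.012 z 0.031 carrier [ 0.3192 -0.2102] [372, 138, 9, 8, 54]
  drum [ 0.8401 -0.0263] r 0.0113 z 0.031 carrier [ 0.3234 -0.0924] [331, 142, 8, 8, 51]
  drum [ 0.8027 -0.0685] r 0.014 z 0.032 carrier [ 0.2815 -0.1301] [346, 154, 9, 9, 69]
  drum [ 0.556  -0.1105] r 0.0233 z 0.039 carrier [ 0.0316 -0.1443] [358, 236, 19, 19, 216]
  drum [ 0.4857 -0.1182] r 0.0227 z 0.039 carrier [-0.039  -0.1442] [361, 261, 19, 20, 221]
  drum [ 0.4729 -0.0545] r 0.0227 z 0.04 carrier [-0.0447 -0.0794] [338, 267, 19, 18, 214]
  drum [ 0.4068 -0.5051] r 0.018 z 0.027 carrier [-0.1607 -0.5198] [508, 292, 13, 14, 89]
  lid z 0.08 223 [0.078 0.084 0.088]
  lid z 0.1 110 [0.087 0.091 0.094]
  lid z 0.12 143 [0.093 0.097 0.099]
  lid z 0.14 183 [0.099 0.102 0.105]
  lid z 0.16 202 [0.105 0.108 0.111]
  lid z 0.18 121 [0.11  0.113 0.117]
  lid z 0.2 175 [0.116 0.119 0.128]
  lid z 0.22 104 [0.12  0.122 0.124]
scene
  drum [ 0.4785 -0.0557] r 0.0241 z 0.038 carrier [-0.0393 -0.0812] [269, 249, 18, 17, 177]
  drum [ 0.4953 -0.1139] r 0.0209 z 0.039 carrier [-0.0291 -0.1409] [266, 265, 10, 14, 76]
  drum [ 0.8067 -0.0698] r 0.012 z 0.033 carrier [ 0.2853 -0.1319] [366, 315, 9, 8, 54]
  drum [ 0.4096 -0.5058] r 0.0186 z 0.029 carrier [-0.1579 -0.5208] [135, 352, 15, 13, 79]
  lid z 0.08 34 [0.082 0.089 0.091]
  lid z 0.1 16 [0.093 0.094 0.096]
  lid z 0.12 23 [0.098 0.1   0.103]
  lid z 0.14 28 [0.104 0.106 0.108]
  lid z 0.16 35 [0.11  0.112 0.114]
  lid z 0.18 23 [0.116 0.117 0.12 ]
  lid z 0.2 60 [0.121 0.125 0.133]
  lid z 0.22 78 [0.124 0.125 0.127]
t 21.2 p [ 0.4733 -0.2641  0.3061] yaw 0.11 j6 -0.71 F [ 0.6  0.3 -0.2] w 0.263
```

View pics/c5.png

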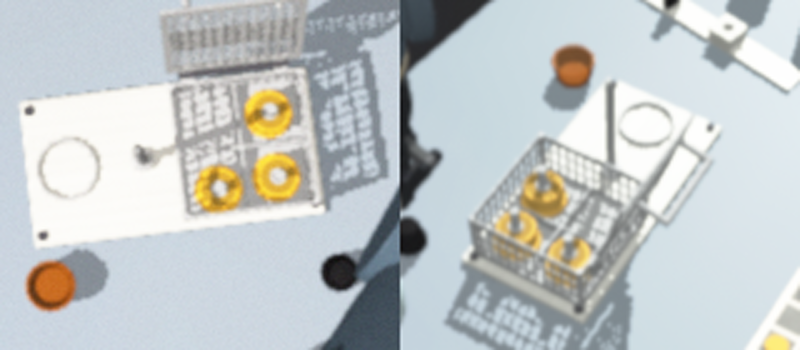

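All three barrels stand in separate compartments (left crop: 269,112; 276,177; 218,188) with the lid open behind. Now I'll regrip the bail to shut it.

Run:
```python
from h import *
t=c2w(.159,-.11)
plan((*t,.32,YAW),(*t,.251,YAW))
f=lambda t:np.array([-(13.8*np.cos(t)-4.2*np.sin(t)),13.8*np.sin(t)+4.2*np.cos(t)])
g=[1.845]+list(np.arange(1.73,-.05,-.118))
for i in range(0,16,5):
    print('call',i); [print(round(x,2),(f(x)-f(g[i])).round(1)) for x in g[i+1:i+6]]
```

```text
t 21.2 p [ 0.4733 -0.2641  0.3061] yaw 0.11 j6 -0.71 F [ 0.6  0.3 -0.2] w 0.263
  [8.9, 11.3, -0.7] [0.01, 0.0, -0.0]  -> [ 0.576 -0.163  0.313] 0.11
  [8.9, 11.3, -0.7] [0.0, 0.0, -0.0]  -> [ 0.679 -0.062  0.32 ] 0.11
  [0.0, 0.0, 6.9] [0.0, 0.0, 0.0]  -> [ 0.679 -0.062  0.251] 0.11
call 0
1.73 [-1.4  0.8]
1.61 [-3.   1.5]
1.49 [-4.7  1.9]
1.38 [-6.3  2.2]
1.26 [-8.   2.3]
call 5
1.14 [-1.7 -0.1]
1.02 [-3.4 -0.5]
0.9 [-5. -1.]
0.79 [-6.5 -1.7]
0.67 [-8.  -2.6]
call 10
0.55 [-1.3 -1.1]
0.43 [-2.5 -2.3]
0.31 [-3.6 -3.6]
0.2 [-4.5 -5. ]
0.08 [-5.2 -6.6]
call 15
-0.04 [-0.5 -1.6]
```

Call:
apply_moves(rows=[[2.2,2.8,-1.7,0.005,0,0,0.74],[4.4,5.6,-1.7,0.005,0,0,0.74],[6.7,8.5,-1.7,0.005,0,0,0.74],[8.9,11.3,-1.7,0.005,0,0,0.74],[8.9,11.3,-1.7,0.005,0,0,0.74]])

```text
time_s: 21.65
tool_pos: [0.5791, -0.1588, 0.3236]
tcp_rot: [0.666, 0.746, 0.0, 0.002]
contact_force: [0.4, -0.7, 0.1]
width: 0.257
```

Call:
apply_moves(rows=[[2.2,2.8,0,0,0,0,0.74],[4.4,5.6,0,0,0,0,0.74],[6.7,8.5,0,0,0,0,0.74],[8.9,11.3,0,0,0,0,0.74],[8.9,11.3,0,0,0,0,0.74]])

```text
time_s: 22.07
tool_pos: [0.6841, -0.0526, 0.3232]
tcp_rot: [0.664, 0.747, 0.001, 0.002]
contact_force: [0.9, -0.8, 0.0]
width: 0.262
```

Run:
```python
from h import *
t=c2w(.159,-.11)
plan((*t,.252,YAW))
```

```text
t 22.1 p [ 0.6841 -0.0526  0.3232] yaw 0.118 j6 -0.26 F [ 0.9 -0.8  0. ] w 0.262
  [-0.9, -0.7, 7.1] [0.01, 0.0, 0.01]  -> [ 0.679 -0.062  0.252] 0.11
```

Call:
apply_moves(rows=[[-0.9,-0.6,0,0,0,0.006,0.74],[-0.9,-0.6,2,0,0,0.006,0.74],[-0.9,-0.6,4.5,0,0,0.006,0.74],[-0.9,-0.6,7.1,0,0,0.006,0.74],[-0.9,-0.6,7.1,0,0,0.006,0.74]])

```text
time_s: 22.48
tool_pos: [0.6812, -0.0634, 0.2542]
tcp_rot: [0.667, 0.745, 0.004, 0.006]
contact_force: [4.0, -0.7, 5.3]
width: 0.259
```

Call:
apply_moves(rows=[[0,0,0,0,0,0,1],[0,0,0,0,0,0,1],[0,0,0,0,0,0,1],[0,0,0,0,0,0,1],[0,0,0,0,0,0,1]], squeeze=40)

```text
time_s: 22.9
tool_pos: [0.6814, -0.0644, 0.2551]
tcp_rot: [0.667, 0.745, 0.004, 0.007]
contact_force: [2.3, -5.3, 6.1]
width: 0.075
```

Run:
```python
from h import *
s=arm.state(); plan(); p=s['tool_pos']; print(w2c(np.array(p)),p[2]-.054)
```

```text
t 22.9 p [ 0.6814 -0.0644  0.2551] yaw 0.11 j6 -0.27 F [ 2.3 -5.3  6.1] w 0.075
[ 0.1614226  -0.11257802] 0.20110841721129424
```

Call:
apply_moves(rows=[[0,-1.5,-0.8,0,0,0,1],[0,-3.1,-1.4,0,0,0,1],[0,-4.8,-1.8,0,0,0,1],[0,-6.5,-2.1,0,0,0,1],[0,-8.2,-2.2,0,0,0,1]])

```text
time_s: 23.32
tool_pos: [0.5998, -0.0735, 0.2783]
tcp_rot: [0.667, 0.745, 0.006, 0.01]
contact_force: [2.7, 0.1, 12.3]
width: 0.073
```

Call:
apply_moves(rows=[[0,-1.7,0.1,0,0,0,1],[0,-3.4,0.5,0,0,0,1],[0,-5,1,0,0,0,1],[0,-6.5,1.7,0,0,0,1],[0,-8,2.6,0,0,0,1]])

```text
time_s: 23.73
tool_pos: [0.5198, -0.0824, 0.2517]
tcp_rot: [0.667, 0.745, 0.006, 0.01]
contact_force: [-5.1, 1.0, 9.5]
width: 0.073
```

Run:
```python
from h import *
s=arm.state(); plan(); p=s['tool_pos']; b=np.array([w2c(np.array(p))[0]-.0805,p[2]-.054-.0775])*100; print(b,'theta',np.arctan2(b[1],-b[0])-np.arctan2(4.2,13.8),np.hypot(*b))
```

```text
t 23.7 p [ 0.5198 -0.0824  0.2517] yaw 0.11 j6 -0.36 F [-5.1  1.   9.5] w 0.073
[-8.17103555 12.01911921] theta 0.6782906647153064 14.533583466483355
```

Call:
apply_moves(rows=[[0,-1.4,1.2,0,0,0,1],[0,-2.6,2.4,0,0,0,1],[0,-3.7,3.7,0,0,0,1],[0,-4.5,5.1,0,0,0,1],[0,-5.2,6.7,0,0,0,1]])

```text
time_s: 24.15
tool_pos: [0.4672, -0.0883, 0.1829]
tcp_rot: [0.667, 0.745, 0.005, 0.008]
contact_force: [-4.9, -1.3, 4.1]
width: 0.076
```

Call:
apply_moves(rows=[[0,-0.2,0.5,0,0,0,1],[0,-0.3,0.9,0,0,0,1],[0,-0.4,1.2,0,0,0,1],[0,-0.4,1.2,0,0,0,1],[0,-0.4,1.2,0,0,0,1]])

```text
time_s: 24.57
tool_pos: [0.464, -0.0888, 0.1734]
tcp_rot: [0.667, 0.745, 0.005, 0.009]
contact_force: [-9.3, 4.0, 38.4]
width: 0.072
```

Run:
```python
from h import *
s=arm.state(); plan(); p=s['tool_pos']; b=np.array([w2c(np.array(p))[0]-.0805,p[2]-.054-.0775])*100; print(b,'theta',np.arctan2(b[1],-b[0])-np.arctan2(4.2,13.8),np.hypot(*b))
```

```text
t 24.6 p [ 0.464  -0.0888  0.1734] yaw 0.11 j6 -0.4 F [-9.3  4.  38.4] w 0.072
[-13.78052675   4.18509927] theta -0.0005961165579461691 14.40201282827517
```

Call:
apply_moves(rows=[[0,0,-0.2,0,0,0,0.7],[0,0,-0.2,0,0,0,0.7],[0,0,-0.2,0,0,0,0.6],[0,0,-2,0,0,0,0.6],[0,0,-6,0,0,0,0.6]])

```text
time_s: 24.98
tool_pos: [0.4608, -0.088, 0.2301]
tcp_rot: [0.667, 0.745, 0.004, 0.005]
contact_force: [-0.1, 0.4, -0.2]
width: 0.395
```

Call:
apply_moves(rows=[[0,0,-4,0,0,0,0.5],[0,0,-8,0,0,0,0.3],[0,0,-8,0,0,0,0],[0,0,-8,0,0,0,0],[0,0,-8,0,0,0,0]])

```text
time_s: 25.4
tool_pos: [0.4594, -0.0879, 0.3092]
tcp_rot: [0.667, 0.745, 0.003, 0.004]
contact_force: [-0.1, -0.2, -0.5]
width: 1.0
```

Run:
```python
from h import *
for c in('top','scene'):
    im=shot(c,c+'6'); P=cloud(im);Q=w2c(P);z=P[...,2]
    for lo in (-.08,-.05,-.02,.01,.04,.06):
        k=(np.abs(Q[...,1]+.11)<.06)&(Q[...,0]>=lo)&(Q[...,0]<lo+.015)&(z>.03)&(z<.2)
        print(c,lo,k.sum(),np.percentile(z[k],[25,50,75]).round(3) if k.sum() else '')
    m=(np.hypot(P[...,0]-.5775,P[...,1]-.4035)<.045)&(abs(z-.0715)<.005); V=P[m]; print('can',cv2.minEnclosingCircle(V[:,:2].astype(np.float32)))
plan((.5775,.4035,.26,YAW),(.5775,.4035,.11,YAW))
```

```text
top -0.08 1 [0.078 0.078 0.078]
top -0.05 0 
top -0.02 10 [0.078 0.08  0.084]
top 0.01 79 [0.077 0.08  0.082]
top 0.04 118 [0.041 0.077 0.08 ]
top 0.06 165 [0.078 0.08  0.082]
can ((0.5767936706542969, 0.40478062629699707), 0.028367308899760246)
scene -0.08 107 [0.05  0.077 0.081]
scene -0.05 136 [0.069 0.078 0.081]
scene -0.02 180 [0.079 0.082 0.084]
scene 0.01 196 [0.08  0.082 0.083]
scene 0.04 100 [0.074 0.079 0.081]
scene 0.06 226 [0.072 0.08  0.081]
can ((0.5818426609039307, 0.402959942817688), 0.03182706609368324)
t 25.5 p [ 0.4593 -0.0878  0.3085] yaw 0.11 j6 -0.4 F [-0.3 -0.5 -0.6] w 1.0
  [15.9, 5.7, 1.7] [0.01, 0.0, -0.0]  -> [0.499 0.076 0.292] 0.11
  [15.8, 5.7, 1.6] [0.0, 0.0, -0.0]  -> [0.538 0.24  0.276] 0.11
  [15.8, 5.7, 1.6] [0.0, 0.0, -0.0]  -> [0.578 0.404 0.26 ] 0.11
  [-0.0, -0.0, 15.0] [0.0, 0.0, 0.0]  -> [0.578 0.404 0.11 ] 0.11
```

Lid flat at ~80 mm: shut. On to the canister.

Call:
apply_moves(rows=[[4,1.4,0.4,0.005,0,0,0],[8,2.8,0.8,0.005,0,0,0],[12,4.3,1,0.005,0,0,0],[15.8,5.7,1,0.005,0,0,0],[15.8,5.7,1,0.005,0,0,0]])

```text
time_s: 25.92
tool_pos: [0.4991, 0.0805, 0.2973]
tcp_rot: [0.666, 0.746, 0.001, 0.0]
contact_force: [-0.0, -0.4, 0.9]
width: 1.002
```

Call:
apply_moves(rows=[[4,1.4,0.4,0,0,0,0],[8,2.8,0.8,0,0,0,0],[12,4.3,1,0,0,0,0],[15.8,5.7,1,0,0,0,0],[15.8,5.7,1,0,0,0,0]])

```text
time_s: 26.33
tool_pos: [0.538, 0.2486, 0.2855]
tcp_rot: [0.665, 0.747, 0.0, -0.001]
contact_force: [-0.1, 1.0, -0.2]
width: 0.996
```

Call:
apply_moves(rows=[[4,1.4,0.4,0,0,0,0],[8,2.8,0.8,0,0,0,0],[11,4.2,1,0,0,0,0],[14,5.3,1,0,0,0,0],[14,5.3,1,0,0,0,0]])

```text
time_s: 26.75
tool_pos: [0.5742, 0.3979, 0.2729]
tcp_rot: [0.664, 0.748, -0.001, -0.001]
contact_force: [0.8, -0.2, 0.4]
width: 1.006
```

Run:
```python
from h import *
plan((.5785,.4035,.15,YAW),(.5785,.4035,.11,YAW))
```

```text
t 26.8 p [0.5742 0.3979 0.2729] yaw 0.12 j6 0.42 F [ 0.8 -0.2  0.4] w 1.006
  [0.5, 0.5, 12.3] [-0.0, -0.0, 0.01]  -> [0.578 0.404 0.15 ] 0.11
  [0.0, 0.0, 4.0] [0.0, 0.0, 0.0]  -> [0.578 0.404 0.11 ] 0.11
```

Call:
apply_moves(rows=[[0.5,0.5,3,0,0,0.01,0],[0.5,0.5,7,0,0,0.01,0],[0.5,0.5,11,0,0,0.01,0],[0.5,0.5,14,0,0,0.01,0],[0.5,0.5,14,0,0,0.01,0]])

```text
time_s: 27.17
tool_pos: [0.5752, 0.4009, 0.1245]
tcp_rot: [0.667, 0.745, -0.007, -0.003]
contact_force: [-1.4, -0.4, -0.7]
width: 1.0
```

Run:
```python
from h import *
plan((.5785,.4035,.10,YAW))
```

```text
t 27.2 p [0.5752 0.4009 0.1245] yaw 0.109 j6 0.43 F [-1.4 -0.4 -0.7] w 1.0
  [0.2, 0.4, 2.4] [-0.01, 0.0, -0.0]  -> [0.578 0.404 0.1  ] 0.11
```

Call:
apply_moves(rows=[[0.2,0.3,1.2,-0.01,0,0,0],[0.2,0.3,2.4,-0.01,0,0,0],[0.2,0.3,2.4,-0.01,0,0,0],[0.2,0.3,2.4,-0.01,0,0,0],[0.2,0.3,2.4,-0.01,0,0,0]])

```text
time_s: 27.58
tool_pos: [0.5782, 0.4032, 0.102]
tcp_rot: [0.667, 0.745, -0.002, 0.0]
contact_force: [0.1, 1.1, -0.3]
width: 0.998
```

Call:
apply_moves(rows=[[0,0,0,0,0,0,0.5],[0,0,0,0,0,0,0.5],[0,0,0,0,0,0,0.6],[0,0,0,0,0,0,1],[0,0,0,0,0,0,1]], squeeze=40)

```text
time_s: 28.0
tool_pos: [0.5788, 0.4035, 0.1035]
tcp_rot: [0.667, 0.745, -0.001, 0.001]
contact_force: [0.4, -0.8, 6.3]
width: 0.653
```

Call:
apply_moves(rows=[[0,0,0,0,0,0,1],[0,0,0,0,0,0,1],[0,0,-1,0,0,0,1],[0,0,-4,0,0,0,1],[0,0,-7,0,0,0,1]])

```text
time_s: 28.42
tool_pos: [0.5781, 0.4033, 0.1735]
tcp_rot: [0.667, 0.745, -0.003, 0.0]
contact_force: [1.1, -0.2, -0.7]
width: 0.647
```

Run:
```python
from h import *
s=c2w(0,.085); print(s)
im=shot('scene','scene7'); P=cloud(im); z=P[...,2]
print(arm.landmark_of('scene','canister')[:1])
plan((*s,.17,YAW),(*s,.13,YAW))
```

```text
[0.49889989 0.11386744]
[{'pixel': [412.3, 173.5], 'score': 0.98}]
t 28.5 p [0.5805 0.4049 0.1796] yaw 0.109 j6 0.44 F [ 0.9  1.1 -0.8] w 0.649
  [-14.0, -5.6, 0.4] [0.01, -0.0, -0.0]  -> [0.54  0.259 0.175] 0.11
  [-14.0, -5.7, 0.5] [0.0, 0.0, -0.0]  -> [0.499 0.114 0.17 ] 0.11
  [0.0, 0.0, 4.0] [0.0, 0.0, 0.0]  -> [0.499 0.114 0.13 ] 0.11
```

Call:
apply_moves(rows=[[-3.5,-1.4,0.1,0.005,0,0,1],[-7,-2.8,0.2,0.005,0,0,1],[-10.5,-4.2,0.3,0.005,0,0,1],[-13.8,-5.5,0.4,0.005,0,0,1],[-13.8,-5.5,0.4,0.005,0,0,1]])

```text
time_s: 28.93
tool_pos: [0.539, 0.2568, 0.1746]
tcp_rot: [0.668, 0.744, -0.001, -0.0]
contact_force: [0.4, -0.2, -2.4]
width: 0.645
```

Call:
apply_moves(rows=[[-3.5,-1.4,0.1,0,0,0,1],[-7,-2.8,0.2,0,0,0,1],[-10.5,-4.2,0.3,0,0,0,1],[-13.6,-5.5,0.4,0,0,0,1],[-13.6,-5.5,0.4,0,0,0,1]])

```text
time_s: 29.35
tool_pos: [0.497, 0.1119, 0.1706]
tcp_rot: [0.669, 0.743, -0.002, -0.001]
contact_force: [0.5, 0.4, -1.6]
width: 0.646
```

Call:
apply_moves(rows=[[0,0,1.5,0,0,0,1],[0,0,3,0,0,0,1],[0,0,3,0,0,0,1],[0,0,3,0,0,0,1],[0,0,3,0,0,0,1]])

```text
time_s: 29.77
tool_pos: [0.4972, 0.1122, 0.1412]
tcp_rot: [0.669, 0.743, -0.002, -0.001]
contact_force: [0.8, -0.1, -2.4]
width: 0.648
```

Run:
```python
from h import *
s=c2w(0,.085)
im=shot('scene','scene8'); cv2.imwrite('pics/c8.png',cv2.resize(im['pixels'][140:290,230:390,::-1],(640,600),interpolation=cv2.INTER_CUBIC))
plan((*s,.118,YAW))
```

```text
t 29.8 p [0.4973 0.1122 0.1413] yaw 0.104 j6 0.03 F [-0.3  0.  -1.6] w 0.649
  [0.2, 0.2, 2.3] [-0.0, 0.0, -0.01]  -> [0.499 0.114 0.118] 0.11
```

View pics/c8.png

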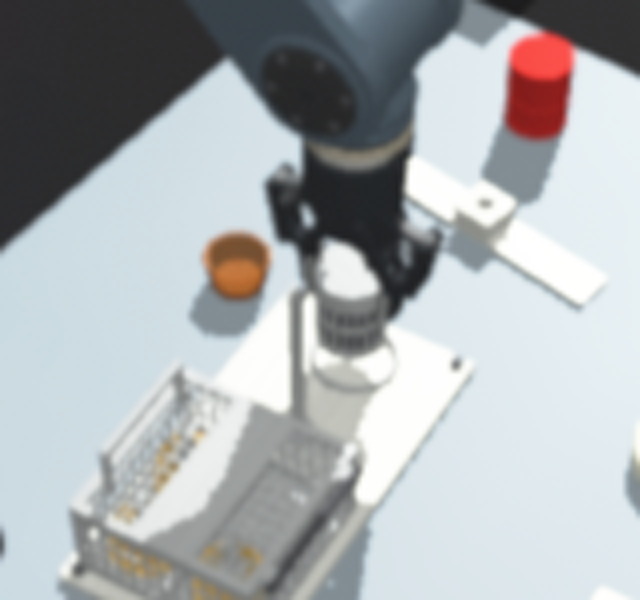

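The canister hangs just over its ring (crop 350,345 against 353,362), needing only about a 2 mm correction.

Call:
apply_moves(rows=[[0.2,0.2,0.5,0,0,-0.005,1],[0.2,0.2,1.2,0,0,-0.005,1],[0.2,0.2,1.8,0,0,-0.005,1],[0.2,0.2,2.3,0,0,-0.005,1],[0.2,0.2,2.3,0,0,-0.005,1]])

```text
time_s: 30.23
tool_pos: [0.4987, 0.1142, 0.1172]
tcp_rot: [0.667, 0.745, -0.003, -0.001]
contact_force: [0.6, -0.3, -2.5]
width: 0.647
```

Call:
apply_moves(rows=[[0,0,0.2,0,0,0,1],[0,0,0.4,0,0,0,1],[0,0,0.4,0,0,0,1],[0,0,0.4,0,0,0,1],[0,0,0.4,0,0,0,1]])

```text
time_s: 30.65
tool_pos: [0.4987, 0.1142, 0.1135]
tcp_rot: [0.667, 0.745, -0.002, -0.001]
contact_force: [-2.2, -0.4, 6.2]
width: 0.646
```

Run:
```python
from h import *
s=c2w(0,.085)
plan((*s,.1135,YAW))
```

```text
t 30.6 p [0.4987 0.1142 0.1135] yaw 0.109 j6 0.03 F [-2.2 -0.4  6.2] w 0.646
  [-0.0, 0.0, 0.0] [-0.0, 0.0, -0.0]  -> [0.499 0.114 0.114] 0.11
```

Call:
apply_moves(rows=[[0,0,0,0,0,0,0.1],[0,0,0,0,0,0,0.1],[0,0,0,0,0,0,0.1],[0,0,-3,0,0,0,0.1],[0,0,-7,0,0,0,0.1]])

```text
time_s: 31.07
tool_pos: [0.4976, 0.1142, 0.1818]
tcp_rot: [0.667, 0.745, -0.005, -0.003]
contact_force: [0.4, -0.0, 0.4]
width: 0.901
```

Call:
apply_moves(rows=[[0,0,-4,0,0,0,0.5],[4,-2,-6,0,0,0,0.5],[8,-5,-6,0,0,0,0.5],[12,-8,-6,0,0,0,0.5],[15,-10,-6,0,0,0,0.5]])

```text
time_s: 31.48
tool_pos: [0.3928, 0.2401, 0.2429]
tcp_rot: [0.668, 0.744, -0.004, -0.003]
contact_force: [-0.3, 0.1, 0.0]
width: 0.499
```

Run:
```python
from h import *
for c in('top','scene'):
    im=shot(c,c+'9'); P=cloud(im); Q=w2c(P); z=P[...,2]
    m=(np.hypot(Q[...,0],Q[...,1]-.085)<.045)&(abs(z-.0815)<.005); V=P[m]; cc,r=cv2.minEnclosingCircle(V[:,:2].astype(np.float32)); print(c,'can',np.round(cc,4),r,w2c(np.array(cc)).round(4),'z',V[:,2].mean())
    for n in('rod_top','canister','bar_fin','bar'): print(n,[(round(d['score'],2),np.round(d['pixel'],1).tolist()) for d in arm.landmark_of(c,n)])
    if c=='top':
        # ring/plate refit
        px=im['pixels'].min(-1); 
        bz=(np.abs(P[...,1]-.3)<.03)&(np.abs(P[...,0]-.48)<.2)
    m=(np.abs(P[...,1]-.3)<.04)&(np.abs(P[...,0]-.5)<.13)&(z>.003)&(z<.012)&(im['pixels'].min(-1)>190)
    V=P[m]; (vx,vy,x0,y0)=cv2.fitLine(V[:,:2].astype(np.float32),cv2.DIST_HUBER,0,.01,.01).ravel(); print('bar line yaw',np.arctan2(vy,vx),x0,y0,len(V))
    m=(np.abs(P[...,0]-.49)<.04)&(np.abs(P[...,1]-.3)<.04)&(abs(z-.026)<.006);V=P[m];print('boss',np.round(cv2.minAreaRect(V[:,:2].astype(np.float32))[0],4))
plan((.3997,.3085,.20,-.108),(.3997,.3085,.086,-.108))
```

```text
top can [0.4955 0.1156] 0.027775075286626816 [-0.0032  0.0871] z 0.0805871810742951
rod_top [(0.79, [315.0, 257.9]), (0.5, [365.3, 244.0])]
canister [(0.94, [146.4, 230.8]), (0.78, [172.1, 283.8]), (0.63, [286.5, 265.6]), (0.41, [352.0, 259.6])]
bar_fin []
bar [(0.7, [219.3, 271.6]), (0.43, [261.6, 179.0])]
bar line yaw -0.011090277 0.5600865 0.2972006 417
boss [0.4923 0.3003]
scene can [0.4982 0.1156] 0.031189627945423126 [-0.0005  0.0868] z 0.08118103543997633
rod_top [(0.95, [302.5, 211.2]), (0.44, [288.0, 283.4]), (0.21, [276.7, 257.6])]
canister [(0.92, [362.3, 172.3]), (0.58, [319.0, 230.3])]
bar_fin [(0.87, [329.7, 174.7])]
bar [(0.9, [351.0, 196.3]), (0.58, [318.2, 228.4])]
bar line yaw -0.051387835 0.51440704 0.29810512 451
boss [0.4949 0.3004]
t 32.0 p [0.3948 0.2385 0.2423] yaw 0.108 j6 0.33 F [-0.9 -0.   0.1] w 0.502
  [6.9, 1.3, 4.2] [-0.01, 0.0, 0.22]  -> [0.4   0.308 0.2  ] -0.11
  [0.0, 0.0, 11.4] [0.0, 0.0, 0.0]  -> [0.4   0.308 0.086] -0.11
```

Call:
apply_moves(rows=[[2.5,0.4,1.5,-0.005,0,0.1,0.5],[5,0.9,3,-0.005,0,0.2,0.5],[6.9,1.3,4.2,-0.005,0,0.21,0.5],[6.9,1.3,4.2,-0.005,0,0.21,0.5],[6.9,1.3,4.2,-0.005,0,0.21,0.5]])

```text
time_s: 32.4
tool_pos: [0.3999, 0.3083, 0.1992]
tcp_rot: [0.742, 0.67, -0.004, -0.001]
contact_force: [-0.1, -0.0, 0.4]
width: 0.5
```

Call:
apply_moves(rows=[[0,0,3,0,0,0,0.5],[0,0,6,0,0,0,0.5],[0,0,8,0,0,0,0.5],[0,0,8,0,0,0,0.5],[0,0,8,0,0,0,0.5]])

```text
time_s: 32.82
tool_pos: [0.3996, 0.3071, 0.1195]
tcp_rot: [0.742, 0.67, -0.005, -0.001]
contact_force: [1.2, 0.2, 0.1]
width: 0.498
```

Run:
```python
from h import *
plan((.3997,.3087,.087,-.10))
```

```text
t 32.8 p [0.3996 0.3071 0.1195] yaw -0.102 j6 0.67 F [1.2 0.2 0.1] w 0.498
  [0.2, 0.0, 3.3] [-0.01, 0.01, -0.0]  -> [0.4   0.309 0.087] -0.1
```

Call:
apply_moves(rows=[[0.2,0,1.2,-0.007,0.007,0,0.5],[0.2,0,2.4,-0.007,0.007,0,0.5],[0.2,0,3.3,-0.007,0.007,0,0.5],[0.2,0,3.3,-0.007,0.007,0,0.5],[0.2,0,3.3,-0.007,0.007,0,0.7]])

```text
time_s: 33.23
tool_pos: [0.3999, 0.309, 0.0874]
tcp_rot: [0.742, 0.67, 0.001, -0.0]
contact_force: [0.3, 0.1, -0.2]
width: 0.375
```

Call:
apply_moves(rows=[[0,0,0,0,0,0,1],[0,0,0,0,0,0,1],[0,0,0,0,0,0,1],[0,0,0,0,0,0,1],[0,0,0,0,0,0,1]], squeeze=100)

```text
time_s: 33.65
tool_pos: [0.4005, 0.3092, 0.0887]
tcp_rot: [0.742, 0.67, 0.001, -0.0]
contact_force: [-1.5, -1.8, 9.1]
width: 0.122
```

Run:
```python
from h import *
plan()
print(R.from_quat(arm.state()['tcp_rot']).as_matrix()[:,2].round(4))
```

```text
t 33.6 p [0.4005 0.3092 0.0887] yaw -0.102 j6 0.67 F [-1.5 -1.8  9.1] w 0.122
[ 0.0018  0.0024 -1.    ]
```

Call:
apply_moves(rows=[[0,0,-1,0,0,0,1],[0,0,-4,0,0,0,1],[0,0,-8,0,0,0,1],[0,0,-12,0,0,0,1],[0,0,-15,0,0,0,1]])

```text
time_s: 34.07
tool_pos: [0.4002, 0.3089, 0.2428]
tcp_rot: [0.742, 0.67, 0.003, -0.0]
contact_force: [1.2, 0.2, -1.3]
width: 0.124
```

Call:
apply_moves(rows=[[0,0,-4,0,0,0,1],[0,0,-7,0,0,0,1],[0,0,-7,0,0,0,1],[0,0,-7,0,0,0,1],[0,0,-7,0,0,0,1]])

```text
time_s: 34.48
tool_pos: [0.3993, 0.3083, 0.3123]
tcp_rot: [0.742, 0.67, 0.002, -0.0]
contact_force: [-0.7, 0.2, -2.5]
width: 0.125
```

Run:
```python
from h import *
f=c2w(0,.095)
plan((*f,.305,YAW-np.pi/2))
```

```text
t 34.5 p [0.3993 0.3083 0.3123] yaw -0.102 j6 0.67 F [-0.7  0.2 -2.5] w 0.125
  [-5.8, 3.9, 0.2] [0.0, -0.0, 0.45]  -> [0.432 0.247 0.31 ] -0.55
  [-3.5, 6.0, 0.2] [0.0, 0.0, 0.45]  -> [0.465 0.185 0.307] -1.01
  [-0.5, 7.0, 0.2] [0.0, 0.0, 0.45]  -> [0.498 0.124 0.305] -1.46
```

Call:
apply_moves(rows=[[-1.2,0.8,0,0,0,0.09,1],[-2.3,1.6,0,0,0,0.18,1],[-3.5,2.3,0,0,0,0.27,1],[-4.7,3.1,0,0,0,0.36,1],[-5.8,3.9,0,0,0,0.45,1]])

```text
time_s: 34.9
tool_pos: [0.4318, 0.2457, 0.3104]
tcp_rot: [0.874, 0.486, 0.0, -0.001]
contact_force: [-0.0, -0.1, -1.2]
width: 0.119
```

Call:
apply_moves(rows=[[-0.7,1.2,0,0,0,0.09,1],[-1.4,2.4,0,0,0,0.18,1],[-2.1,3.6,0,0,0,0.27,1],[-2.8,4.8,0,0,0,0.36,1],[-3.5,6,0,0,0,0.45,1]])

```text
time_s: 35.32
tool_pos: [0.4639, 0.1834, 0.3085]
tcp_rot: [0.961, 0.276, -0.002, -0.001]
contact_force: [0.3, -0.1, -1.4]
width: 0.122
```

Call:
apply_moves(rows=[[-0.1,1.5,0,0,0,0.1,1],[-0.2,3,0,0,0,0.2,1],[-0.3,4.5,0,0,0,0.3,1],[-0.4,6,0,0,0,0.4,1],[-0.5,6.5,0,0,0,0.42,1]])

```text
time_s: 35.73
tool_pos: [0.4943, 0.1243, 0.3067]
tcp_rot: [0.998, 0.067, -0.003, -0.0]
contact_force: [-0.1, 0.9, -1.6]
width: 0.119
```

Run:
```python
from h import *
f=c2w(0,.095)
plan((*f,.305,YAW-np.pi/2))
for c in('top','scene'): 
    im=shot(c,c+'10'); np.savez(c+'10.npz',**im)
    for n in('rod_top','bar','bar_fin'): print(c,n,[(round(d['score'],2),np.round(d['pixel'],1).tolist()) for d in arm.landmark_of(c,n)])
a=cv2.imread('pics/top10.png')[200:320,250:410]; b=cv2.imread('pics/scene10.png')[130:250,220:380]
cv2.imwrite('pics/c10.png',cv2.resize(np.vstack([a,b]),(400*1,600),interpolation=cv2.INTER_CUBIC))
```

```text
t 35.7 p [0.4943 0.1243 0.3067] yaw -1.437 j6 1.59 F [-0.1  0.9 -1.6] w 0.119
  [0.3, 0.1, 0.2] [-0.0, 0.01, 0.02]  -> [0.498 0.124 0.305] -1.46
top rod_top [(0.55, [314.2, 261.7]), (0.54, [359.1, 276.5])]
top bar [(0.81, [311.4, 259.9])]
top bar_fin []
scene rod_top [(0.86, [302.2, 211.9])]
scene bar [(0.91, [306.7, 199.8])]
scene bar_fin [(0.76, [322.0, 169.7])]
```

View pics/c10.png

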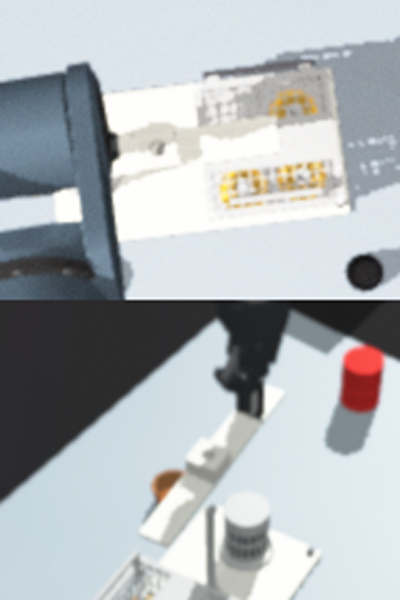

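Run:
```python
from h import *
for c in('top','scene'):
    im0=load(c); T=np.linalg.inv(im0['world_to_cam']); C=T[:3,3]; print(c,'cam',C.round(3))
    P=cloud(im0); z=P[...,2]
    m=(np.hypot(P[...,0]-.508,P[...,1]-.028)<.03)&(z>.09)&(z<.158); V=P[m]; d=(C-[.508,.029,.12])[:2]; d/=np.linalg.norm(d)
    # per-height median
    for a,b in((.09,.11),(.11,.13),(.13,.145),(.145,.16),(.16,.18)):
        m=(np.hypot(P[...,0]-.508,P[...,1]-.028)<.03)&(z>a)&(z<b); V=P[m]
        if len(V): print('  rod',a,len(V),np.median(V,0).round(4),'axis est',(np.median(V[:,:2],0)-d*.005).round(4))
    im=dict(np.load(c+'10.npz')); im={k:(v.item() if v.ndim==0 else v) for k,v in im.items()}
    P=cloud(im); z=P[...,2]
    m=(np.hypot(P[...,0]-.508,P[...,1]-.028)<.05)&(z>.236)&(z<.255); V=P[m]; r=cv2.minAreaRect(V[:,:2].astype(np.float32)); print('  boss',np.round(r[0],4),np.round(r[1],4),r[2],V[:,2].mean().round(4),len(V))
    Q=w2c(P)
    m=(np.abs(Q[...,0])<.035)&(Q[...,1]<.06)&(Q[...,1]>-.13)&(z>.2)&(z<.232)&(np.abs(Q[...,1])>.024); V=P[m]
    f=cv2.fitLine(V[:,:2].astype(np.float32),cv2.DIST_HUBER,0,.01,.01).ravel(); print('  strip yaw',np.arctan2(f[1],f[0]),'pt',f[2:],'z by y:')
    A=np.c_[w2c(V),np.ones(len(V))]; print('  plane',np.linalg.lstsq(A,V[:,2],rcond=None)[0].round(4),len(V))
s=arm.state(); y=tyaw(s['tcp_rot']); print('bore kin',np.array(s['tool_pos'])[:2]+.095*np.array([np.cos(y),np.sin(y)]))
```

```text
top cam [ 0.413 -0.015  1.466]
  rod 0.09 3 [0.5019 0.0272 0.1002] axis est [0.5065 0.0293]
  rod 0.11 3 [0.5052 0.0237 0.1245] axis est [0.5097 0.0258]
  rod 0.13 2 [0.5014 0.0295 0.1403] axis est [0.5059 0.0316]
  rod 0.145 5 [0.5079 0.0274 0.1571] axis est [0.5124 0.0296]
  rod 0.16 14 [0.5069 0.0297 0.1664] axis est [0.5114 0.0318]
  boss [0.5031 0.0314] [0.0363 0.0359] 7.3542375564575195 0.2421 209
  strip yaw -1.4184066 pt [ 0.5093506  -0.02028038] z by y:
  plane [-0.017   0.0026  0.222 ] 686
scene cam [ 1.106 -0.734  1.229]
  rod 0.09 19 [0.5124 0.0251 0.0999] axis est [0.5093 0.0291]
  rod 0.11 18 [0.5127 0.0238 0.1212] axis est [0.5096 0.0277]
  rod 0.13 13 [0.5125 0.0261 0.1373] axis est [0.5094 0.03  ]
  rod 0.145 13 [0.5123 0.0244 0.1498] axis est [0.5092 0.0283]
  rod 0.16 17 [0.5116 0.0264 0.1644] axis est [0.5085 0.0303]
  boss [0.5061 0.0318] [0.0379 0.0403] 6.6700968742370605 0.2431 162
  strip yaw -1.4331433 pt [ 0.5139393  -0.01734736] z by y:
  plane [-0.0169  0.0071  0.2242] 474
bore kin [0.50725478 0.03219064]
```

Call:
apply_moves(rows=[[0.3,0.3,1,0,0,0,1],[0.3,0.3,2.5,0,0,0,1],[0.3,0.3,4.2,0,0,0,1],[0.3,0.3,4.2,0,0,0,1],[0.3,0.3,4.2,0,0,0,1]])

```text
time_s: 36.55
tool_pos: [0.4969, 0.1237, 0.2655]
tcp_rot: [0.997, 0.071, -0.003, -0.001]
contact_force: [-1.3, 0.4, -1.5]
width: 0.124
```

Run:
```python
from h import *
s=arm.state(); y=tyaw(s['tcp_rot']); print('bore kin',np.array(s['tool_pos'])[:2]+.095*np.array([np.cos(y),np.sin(y)]),'z',s['tool_pos'][2]-.0887,s['tcp_rot'],s['moment'])
for c in('top','scene'):
    im=shot(c,c+'11'); P=cloud(im); z=P[...,2]; h=s['tool_pos'][2]-.0887+.026
    m=(np.hypot(P[...,0]-.508,P[...,1]-.028)<.05)&(abs(z-h)<.01); V=P[m]; r=cv2.minAreaRect(V[:,:2].astype(np.float32)); print(c,'  boss',np.round(r[0],4),np.round(r[1],4),V[:,2].mean().round(4),len(V))
    if c=='scene': cv2.imwrite('pics/c11.png',cv2.resize(im['pixels'][150:270,240:360,::-1],(600,600),interpolation=cv2.INTER_CUBIC))
plan()
```

```text
bore kin [0.51030491 0.02967549] z 0.17684154330840918 [ 9.97482217e-01  7.08568071e-02 -2.87372401e-03 -5.30995025e-04] [0.12155865 0.00760406 0.02381821]
top   boss [0.5064 0.0309] [0.0363 0.036 ] 0.201 196
scene   boss [0.5096 0.03  ] [0.0374 0.0409] 0.2014 171
t 36.6 p [0.4975 0.1238 0.2669] yaw -1.429 j6 1.58 F [-0.1  0.1 -1.3] w 0.123
```

View pics/c11.png

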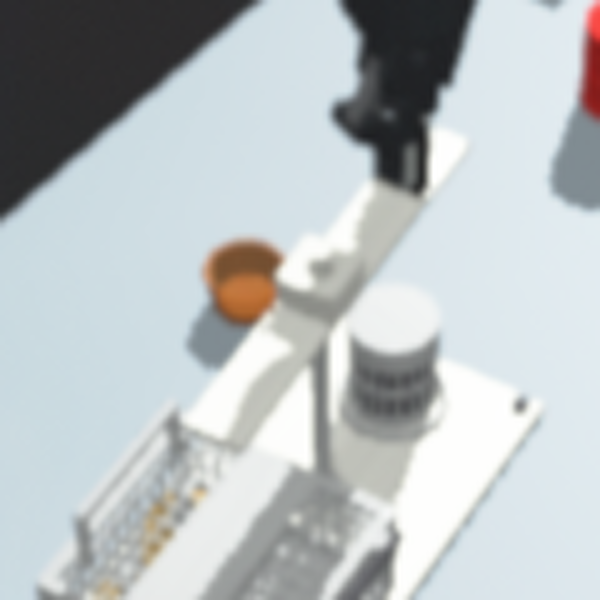

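The bore sits in line above the rod (bore at crop 322,265, rod at 320,370), about 1 mm off in y. Lowering with a force check.

Call:
apply_moves(rows=[[0,0.1,0.3,0,0,0,1],[0,0.1,0.7,0,0,0,1],[0,0.1,1.1,0,0,0,1],[0,0.1,1.5,0,0,0,1],[0,0.1,1.5,0,0,0,1]])

```text
time_s: 37.07
tool_pos: [0.4972, 0.1228, 0.251]
tcp_rot: [0.997, 0.071, -0.002, -0.001]
contact_force: [0.0, 0.6, -2.1]
width: 0.124
```

Call:
apply_moves(rows=[[0,0,0.3,0,0,0,1],[0,0,0.6,0,0,0,1],[0,0,0.9,0,0,0,1],[0,0,1.2,0,0,0,1],[0,0,1.2,0,0,0,1]])

```text
time_s: 37.48
tool_pos: [0.497, 0.1228, 0.2384]
tcp_rot: [0.997, 0.071, -0.003, -0.001]
contact_force: [-0.4, 0.3, -2.5]
width: 0.122
```

Run:
```python
from h import *
plan(); print(arm.state()['moment'])
im=shot('scene','scene12'); print(arm.landmark_of('scene','rod_top')[:2])
P=cloud(im); z=P[...,2]; m=(np.hypot(P[...,0]-.51,P[...,1]-.028)<.03)&(z>.13); V=P[m]; print(len(V),[ (round(a,3),int(((V[:,2]>a)&(V[:,2]<=a+.005)).sum())) for a in np.arange(.13,.2,.005)])
cv2.imwrite('pics/c12.png',cv2.resize(im['pixels'][150:270,240:360,::-1],(600,600),interpolation=cv2.INTER_CUBIC))
```

```text
t 37.5 p [0.497  0.1228 0.2384] yaw -1.429 j6 1.58 F [-0.4  0.3 -2.5] w 0.122
[ 0.1226844   0.04568125 -0.01452924]
[{'pixel': [305.6, 211.6], 'score': 0.78}]
326 [(np.float64(0.13), 0), (np.float64(0.135), 0), (np.float64(0.14), 0), (np.float64(0.145), 2), (np.float64(0.15), 40), (np.float64(0.155), 31), (np.float64(0.16), 27), (np.float64(0.165), 27), (np.float64(0.17), 76), (np.float64(0.175), 58), (np.float64(0.18), 2), (np.float64(0.185), 0), (np.float64(0.19), 0), (np.float64(0.195), 0), (np.float64(0.2), 0)]
```

View pics/c12.png

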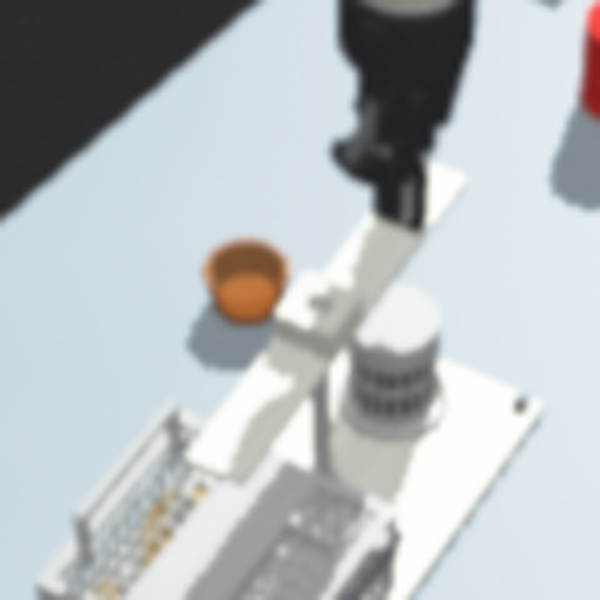

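The bar's underside is 20 mm below the rod tip with no contact force, so it is threaded. Continuing down.

Call:
apply_moves(rows=[[0,0,0.6,0,0,0,1],[0,0,1.2,0,0,0,1],[0,0,1.8,0,0,0,1],[0,0,2.4,0,0,0,1],[0,0,3,0,0,0,1]])

```text
time_s: 38.0
tool_pos: [0.4969, 0.1228, 0.2081]
tcp_rot: [0.997, 0.071, -0.002, -0.001]
contact_force: [-0.8, -0.5, -1.7]
width: 0.12
```

Run:
```python
from h import *
plan(); print(arm.state()['moment'])
```

```text
t 38.0 p [0.4969 0.1228 0.2081] yaw -1.429 j6 1.58 F [-0.8 -0.5 -1.7] w 0.12
[0.10913431 0.02970671 0.06836212]
```

Call:
apply_moves(rows=[[0,0,0.7,0,0,0,1],[0,0,1.4,0,0,0,1],[0,0,2.1,0,0,0,1],[0,0,2.8,0,0,0,1],[0,0,3.3,0,0,0,1]])

```text
time_s: 38.42
tool_pos: [0.4967, 0.1228, 0.1742]
tcp_rot: [0.997, 0.071, -0.003, -0.001]
contact_force: [0.2, -0.1, -1.7]
width: 0.121
```

Call:
apply_moves(rows=[[0,0,0.1,0,0,0,1],[0,0,0.2,0,0,0,1],[0,0,0.3,0,0,0,1],[0,0,0.3,0,0,0,1],[0,0,0.3,0,0,0,1]])

```text
time_s: 38.83
tool_pos: [0.4967, 0.1228, 0.1714]
tcp_rot: [0.997, 0.071, -0.003, -0.001]
contact_force: [0.6, -0.6, -1.7]
width: 0.122
```

Run:
```python
from h import *
plan(); print(arm.state()['moment'])
```

```text
t 38.8 p [0.4967 0.1228 0.1714] yaw -1.429 j6 1.58 F [ 0.6 -0.6 -1.7] w 0.122
[ 0.11590291  0.0248085  -0.01746074]
```

Call:
apply_moves(rows=[[0,0,0.1,0,0,0,1],[0,0,0.15,0,0,0,1],[0,0,0.15,0,0,0,1],[0,0,0.15,0,0,0,1],[0,0,0.15,0,0,0,1]])

```text
time_s: 39.25
tool_pos: [0.4969, 0.1229, 0.1703]
tcp_rot: [0.997, 0.071, -0.002, -0.001]
contact_force: [-0.5, 0.4, 5.2]
width: 0.122
```

Call:
apply_moves(rows=[[0,0,0,0,0,0,0.85],[0,0,0,0,0,0,0.7],[0,0,0,0,0,0,0.7],[0,0,0,0,0,0,0.6],[0,0,0,0,0,0,0.6]])

```text
time_s: 39.67
tool_pos: [0.4969, 0.1229, 0.1702]
tcp_rot: [0.997, 0.071, -0.002, -0.001]
contact_force: [0.1, -0.4, -0.0]
width: 0.4
```

Call:
apply_moves(rows=[[0,0,-1,0,0,0,0.6],[0,0,-3,0,0,0,0.6],[0,0,-6,0,0,0,0.6],[0,0,-10,0,0,0,0.6],[0,0,-13,0,0,0,0.6]])

```text
time_s: 40.08
tool_pos: [0.4975, 0.1228, 0.3035]
tcp_rot: [0.997, 0.071, -0.001, -0.001]
contact_force: [0.4, -0.1, 0.7]
width: 0.401
```

Call:
apply_moves(rows=[[-3,-3,0,0,0,0,0.6],[-6,-6,0,0,0,0,0.6],[-9,-9,0,0,0,0,0.6],[-11,-11,0,0,0,0,0.6],[-12,-12,0,0,0,0,0.6]])

```text
time_s: 40.5
tool_pos: [0.3589, 0.2259, 0.3048]
tcp_rot: [0.997, 0.072, -0.001, -0.001]
contact_force: [0.4, -1.1, 0.5]
width: 0.4
```

Run:
```python
from h import *
plan()
ims=[]
for c in('top','scene'):
    im=shot(c,c+'13'); ims.append(im['pixels'][...,::-1]); P=cloud(im); Q=w2c(P); z=P[...,2]
    m=(np.hypot(Q[...,0],Q[...,1])<.04)&(abs(z-.1075)<.006); V=P[m]; r=cv2.minAreaRect(V[:,:2].astype(np.float32)); print(c,'boss',np.round(r[0],4),V[:,2].mean().round(4))
    m=(np.abs(Q[...,0])<.012)&(Q[...,1]<.13)&(Q[...,1]>-.11)&(np.abs(Q[...,1])>.026)&(np.abs(Q[...,1]-.095)>.02)&(abs(z-.088)<.012); V=P[m]
    A=np.c_[w2c(V),np.ones(len(V))]; print(' strip plane',np.linalg.lstsq(A,V[:,2],rcond=None)[0].round(4),len(V)); f=cv2.fitLine(V[:,:2].astype(np.float32),cv2.DIST_HUBER,0,.01,.01).ravel(); print(' yaw vs carrier',np.arctan2(f[1],f[0])-YAW+np.pi/2)
    for s in(-1,1):
        m=(abs(Q[...,0]-s*.05)<.025)&(abs(Q[...,1]+.11)<.06)&(z>.07)&(z<.1); print(' lid side',s,np.median(z[m]).round(4),m.sum())
    m=(np.hypot(Q[...,0],Q[...,1]-.085)<.034)&(abs(z-.0805)<.003); print(' can pts',m.sum(),Q[m].mean(0).round(4) if m.sum() else '')
cv2.imwrite('pics/c13.png',cv2.resize(np.hstack([ims[0][200:320,250:410],ims[1][160:280,220:380]]),(800,300),interpolation=cv2.INTER_CUBIC))
```

```text
t 40.5 p [0.3589 0.2259 0.3048] yaw -1.427 j6 1.88 F [ 0.4 -1.1  0.5] w 0.4
top boss [0.5061 0.0302] 0.1066
 strip plane [ 0.0039 -0.0013  0.086 ] 504
 yaw vs carrier 0.00097095966
 lid side -1 0.0796 350
 lid side 1 0.0794 376
 can pts 101 [-0.0028  0.0836]
scene boss [0.509  0.0291] 0.1071
 strip plane [-0.0151  0.0012  0.0873] 300
 yaw vs carrier -0.012162447
 lid side -1 0.0805 321
 lid side 1 0.0801 390
 can pts 50 [0.0068 0.0842]
```

View pics/c13.png

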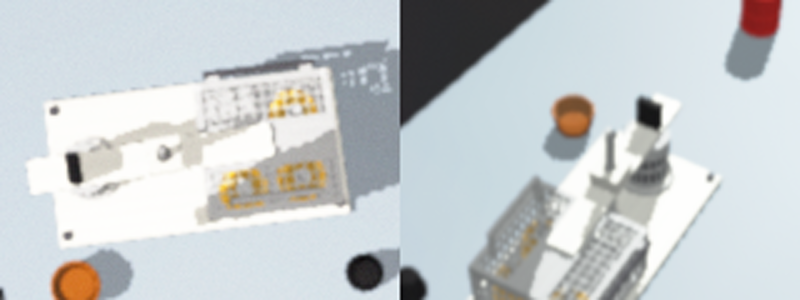

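The bar lies on the rod across the lid and canister, level (strip top about 87 mm), and all three barrels show through the lid.

```bash
python3 -c "
from workcell import arm
print(arm.hand_in())"
```

```text
the job is handed in; nothing more can be done
None
```

The wash carrier is ready and the job is handed in, finished about 40 s into the 210 s allowed; the hand-in gave no verdict.

- **Lid and barrels:** I opened the lid by its bail to about 1.85 rad. The three yellow barrels on the bench went into three separate compartments, arbor up. Then I shut the lid: the bail position gave about 0 rad, and the lid's top read level at about 80 mm on both sides of the bar.
- **Canister:** It stands upright in its ring, with its top at about 81 mm. The last picture showed only part of it under the bar, so I could not confirm its centring more exactly than the 3 mm of play in the ring.
- **Bar:** I threaded it with the grip fin on the canister side, and it met no side force on the way down. Its strip top is at about 86–87 mm, so the underside is at about 81 mm. Tilt is at most about 0.015 rad and turn from the carrier about 0.01 rad. The bore is within about 1–2 mm of the rod.
- **Disagreements:** The two cameras differed by 2–4 mm throughout, so I worked from their averages or from relative readings in one camera. One placed barrel turned up about 6 mm from where I set it, still standing in its own compartment.
- **Other things:** I did not handle the other bench items or the green and red look-alikes. I did not measure their final positions. The gripper was clear of everything at hand-in.

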